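Close the hot steamer lid with the hook rod

ROBOT

A 7-joint arm with a two-finger parallel gripper is mounted at the origin on the work surface. World frame = base frame: x ahead of the robot, y to its left, z up, the work surface at z = 0. Lengths are in m, angles in degrees, forces in N, time in s.
With the tool pointing down it reaches from about 0.35 to 0.9 m from the base axis. Payload 19.9 kg.
Tool frame: the origin (TCP) lies between the finger pads; the fingertips stand 19 mm ahead of it and the grasp point (between the pads) is the TCP; z points along the fingers, y is the direction in which the jaws open and shut (so a half turn about z gives the same grasp; the last joint's range is limited). The gripper opens to 85 mm and grips with 20 to 120 N. Pads are 22 mm wide; open, the fingers measure 114 mm over their backs; the gripper's body (76 mm by 85 mm) begins 54 mm behind the grasp point. The pads swing forward as they close: fully open they stand 13 mm farther back than shut.
Start: joints at [-76.805, 23.915, -0.59, 92.452, 0.269, 63.638, -3.037], TCP at [0.168, 0.602, 0.25] pointing down, gripper open.
Joint ranges: [-161.28, 161.28], [-22.2, 115.67], [-73.04, 71.86], [3.21, 147.25], [-68.34, 248.33], [10.77, 114.83], [-161.83, 161.83]. Speed limits (degrees/s): [108.29, 108.29, 136.94, 136.94, 172.46, 172.46, 172.46].

INTERFACE

Orientations are given as a 3x3 rotation matrix whose columns are the frame's x, y, z axes.
In Python, from bench import ctrl gives the robot as it stands.
- The arm moves only by the tool drive_tool, never from a script. Its argument "targets" is a list of rows, each a list of 7 numbers: the shift along the tool's x, y, z each as a share of 0.02 m, from -1 to 1, then the turn, a rotation vector about the tool's x, y, z each as a share of 0.08 rad, from -1 to 1, then the opening, from -1 (shut) to 1 (fully open), so that 0 is half open. A call has 1 to 10 rows; each row shifts and turns the commanded pose from where the row before left it, along the tool's axes as they then stand; what a row does not reach is not made up. A row lasts 1/10 s, in which the tool goes at most 50 mm and 8.59 degrees, less where a joint would pass 70% of its speed; a pose out of reach is approached as far as the arm can. A call with a number of a shift or a turn outside -1 to 1 is refused whole. A call with a gripper value outside its range is refused whole. The fingers move at their own pace and stop on an object; the grip force is fixed at half the most. Time passes only in rows, so rows that do not move let the fingers close. It gives the time, the measured TCP pose, the force and the opening at its end, in the units of the state.
- ctrl.sense(): the state, without advancing time (a new reading comes with each control period).
- ctrl.grab_frame(name): name is "side" or "top" or "wrist"; returns a dict with "frame" (400x640x3 uint8, red, green, blue), "fov_y" (degrees; the focal length in pixels is half the picture's height over the tangent of half this angle, whatever the lens; pixels are square), "cx", "cy" (the principal point, pixels), "D" ([k1, k2, p1, p2, k3] as OpenCV has them; the pictures are not rectified), "eye" and "attitude" of the camera in the world. Camera axes: x right, y down, z forward; pixel columns grow to the right and rows downward; lengths in m; the calibration is good to about 2 mm. A picture is of the moment at which its call begins. There is no depth.
- ctrl.job_done(): hands the job in, once; it reports no verdict.
The state is a dict: "time_s": time; "q": joint angles; "qvel": joint speeds; "effort": joint torques, N m; "ee_pos": TCP position; "orientation": TCP orientation; "force": force on the tool from outside, world axes, zero at the start; "moment": the same for the moment, N m; "gripper_width": finger opening in m.
Only numpy, scipy, OpenCV 4.12 (cv2) and the standard library are available. Lean on these libraries where they do the work, as an engineer would, in place of code of your own. Each camera call takes 0.05 s, during which the arm holds its last target.

TASK

The small steel steamer is hot and its lid is standing open: pick up the hook rod by its wooden handle, put its bent steel tip through the ring eye on the lid's lip, and with the hook still in the eye swing the lid down until it is fully shut, without letting it slam. Then take the hook out and lay the rod flat with its whole length on the cork mat, and let go. Keep the gripper and arm off the steamer and leave the other kitchen things where they are.

Things in the scene. Friction and masses are not known exactly. Their poses are not given: they have to be found in the camera images.
- steamer: Hot steel steamer box, fixed, 160 mm deep (its x), 200 mm wide (its y), 130 mm high, open at the top; a black handle on each side reaches to 123 mm from the middle at 90 mm height. Origin: centre of its underside on the counter. x points from its front (control panel, robot side) to its back, y to the left, z up; yaw within 0.2 rad.
- steamer_lid (a joint): Angle of the steamer's flat steel lid (160 x 200 mm, 8 mm thick, about 0.3 kg), hinged along the back top edge: 0 = fully shut (rests on a stop), 1.57 = standing upright. It starts open at 1.1 to 1.4. The hinge is stiff: the lid stays at any angle, and takes 1 to 3 N at the eye to move.
- lid_hinge (a point): Point on the lid's hinge axis, in the middle of the lid's width, 80 mm behind the steamer's centre and 134 mm above the counter. The hinge axis is the y axis of the steamer.
- eye (a point): Centre of the steel ring eye fixed to the middle of the lid's free lip (at the top while open): hole 36 mm, bar 8 mm thick, 52 mm across outside. The hole runs along the steamer's y axis (also this frame's y). At lid angle a the centre is 182*cos(a) mm in front of and 182*sin(a) mm above lid_hinge. This frame turns with the lid; its x points to the hinge.
- hook_rod: Hook rod, 80 g, loose on the counter, hook end away from the robot. Wooden handle 22 mm wide, 26 mm high, from x = -90 to +20 mm; 8 mm steel rod on to x = 110 at 13 mm height, bent square to the left, tip reaching y = 54 mm, level. Origin: on the underside, below the long axis, near the balance point; x towards the hook, y to the side the tip points, z up. Yaw within 0.5 rad.
- rod_handle_end (a point): End of the rod's wooden handle, 90 mm behind the rod's origin, 13 mm above its underside.
- rod_elbow (a point): Corner where the steel rod bends, on its centre line: x = 110, y = 0, z = 13 mm in the rod's frame.
- rod_hook (a point): Middle of the bent tip, on its centre line: x = 110, y = 25, z = 13 mm in the rod's frame.
- rod_tip (a point): End of the bent tip, on its centre line: x = 110, y = 50, z = 13 mm in the rod's frame.
- cork_mat: Flat cork mat fixed to the counter, 260 mm (its x) by 180 mm (its y), 8 mm thick, to one side of the steamer; the hook rod starts on the other side, and which side is which varies. Origin: centre of its underside; x axis along its long side.
- rice_paddle: Bystander: white plastic rice paddle, 195 mm long, 8 mm thick, lying in front of the steamer. Origin where handle meets blade.
- fan_spatula: Bystander: steel fan-shaped spatula with a black handle, 245 mm long, 12 mm thick, lying at the right. Origin near the narrow end of the fan. (A fixed wooden mixing tub, 244 mm across and 85 mm high, stands at the back right, more than 0.22 m to the right of the robot's middle line and 0.6 m ahead of its base.)
- bowl_a: Bystander: white ceramic bowl, 100 mm across, 55 mm high, near the robot, left. Origin: centre of its underside.
- bowl_b: Bystander: white ceramic bowl, 100 mm across, 55 mm high, near the robot, right. Origin: centre of its underside.
- salt_jar: Bystander: glass jar with a steel cap, 66 mm across, about 100 mm high, at the left. Origin: centre of its underside. (A fixed rice cooker, 250 x 210 mm and 207 mm high, stands at the back left, more than 0.22 m to the left of the robot's middle line and 0.6 m ahead of its base.)
Things that resemble listed ones, but are neither listed nor needed, are in the scene too. There is more than one size of the hook_rod; the job needs the smaller.

How it is judged:
By the outcome, as a careful person would: the job done as asked, in the order asked, and still so for the second after the job is handed in, with the robot touching nothing.
It also fails if it takes over 66 s, if anything falls off the work surface, if the arm or the gripper's body presses on something with over 40 N, if the wrist force passes 120 N, or if a joint passes its speed limit or range.

## Working session

There is one attempt and no reset: what is moved stays moved. The work goes in short steps, Python scripts to look and compute and a tool call to move; the robot and the scene stay as the last step left them, time stands still between calls to the robot, and variables do not carry over. Pictures are saved under pics/ and viewed, and the job is handed in when it is done.

Besides the shell and the picture viewer there is one more tool, called after "Request:" by a JSON object that holds its "fn" and its "kwargs". drive_tool: Moves the arm, as the interface text tells. Shift numbers are shares of 0.02 m and turn numbers shares of 0.08 rad, none past 1 either way. Its arguments: {"type":"object","properties":{"targets":{"type":"array","items":{"type":"array","items":{"type":"number"}}}},"required":["targets"]}

```bash
ls; mkdir -p pics; cat > h.py <<'E'
import numpy as np, cv2, pickle
from bench import ctrl
def snap(name,fn):
    f=ctrl.grab_frame(name); pickle.dump(f,open(f'pics/{fn}.pkl','wb'))
    cv2.imwrite(f'pics/{fn}.png',cv2.cvtColor(f['frame'],cv2.COLOR_RGB2BGR)); return f
def load(fn): return pickle.load(open(f'pics/{fn}.pkl','rb'))
def K(f):
    h=f['frame'].shape[0]; F=h/2/np.tan(np.radians(f['fov_y'])/2)
    return np.array([[F,0,f['cx']],[0,F,f['cy']],[0,0,1]])
def ray(f,uv):
    p=cv2.undistortPoints(np.array(uv,float).reshape(-1,1,2),K(f),np.array(f['D'],float)).reshape(-1,2)
    d=np.c_[p,np.ones(len(p))]@np.array(f['attitude']).T
    return np.array(f['eye']),d/np.linalg.norm(d,axis=1,keepdims=True)
def plane(f,uv,z):
    e,d=ray(f,uv); return e+d*((z-e[2])/d[:,2])[:,None]
def tri(*fu):
    A=np.zeros((3,3));b=np.zeros(3);R=[]
    for f,uv in fu:
        e,d=ray(f,[uv]);d=d[0];P=np.eye(3)-np.outer(d,d);A+=P;b+=P@e;R.append((e,P))
    x=np.linalg.solve(A,b); return x,[np.linalg.norm(P@(x-e))*1000 for e,P in R]
def proj(f,X):
    R=np.array(f['attitude']); Xc=(np.atleast_2d(X)-np.array(f['eye']))@R
    return cv2.projectPoints(Xc,np.zeros(3),np.zeros(3),K(f),np.array(f['D'],float))[0].reshape(-1,2)
E
python3 - <<'E'
from h import *
np.set_printoptions(precision=4,suppress=True)
for n in ['side','top','wrist']:
    f=snap(n,n+'0'); print(n,f['fov_y'],f['cx'],f['cy'],f['D'],np.array(f['eye']),np.array(f['attitude']))
print(ctrl.sense())
E
```

```text
pics
side 57.78229043428034 319.4995703689912 197.10498651931277 [0.0107 0.     0.     0.     0.    ] [ 0.3422 -1.0163  0.9901] [[ 0.9916 -0.0668  0.1107]
 [-0.1274 -0.6493  0.7498]
 [ 0.0218 -0.7576 -0.6523]]
top 43.482249480779636 327.1973016367246 204.2529971523229 [-0.1127  0.      0.      0.      0.    ] [0.2006 0.0059 1.591 ] [[ 0.0008 -0.9851  0.172 ]
 [-1.     -0.0019 -0.0063]
 [ 0.0065 -0.172  -0.9851]]
wrist 64.75778241529832 318.7197233207636 200.20132855389863 [-0.0235  0.      0.      0.      0.    ] [0.089  0.6237 0.3734] [[ 0.2678  0.9129  0.3081]
 [ 0.9635 -0.2532 -0.0872]
 [-0.0016  0.3202 -0.9473]]
{'time_s': 0.15, 'q': array([-76.8033,  23.9403,  -0.5906,  92.4756,   0.2699,  63.6371,
        -3.0383]), 'qvel': array([ 0.0679, -0.2032, -0.0509, -0.062 , -0.0272,  0.042 , -0.1757]), 'effort': array([  0.0015, -86.4746,   0.6792, -43.5048,   0.0191,   0.0058,
         0.    ]), 'ee_pos': array([0.1677, 0.6018, 0.2498]), 'orientation': array([[-0.9633,  0.2685, -0.0002],
       [ 0.2685,  0.9633, -0.0009],
       [-0.0001, -0.0009, -1.    ]]), 'force': array([-0.2496, -0.2286, -0.2245]), 'moment': array([ 0.0441, -0.0258, -0.015 ]), 'gripper_width': 0.08536013996131289}
```

View pics/side0.png

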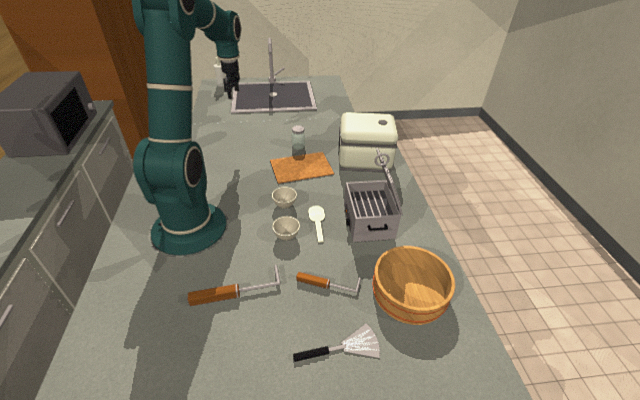

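View pics/top0.png

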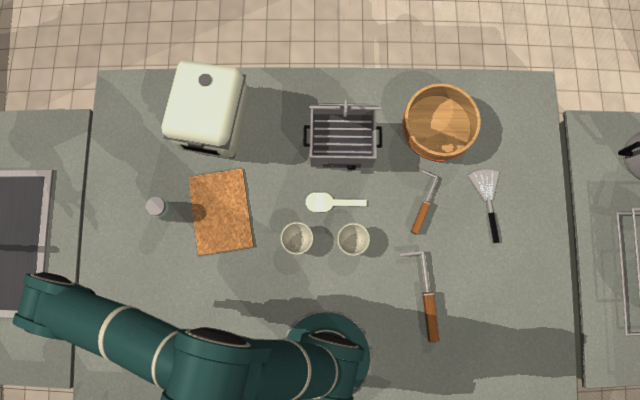

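View pics/wrist0.png

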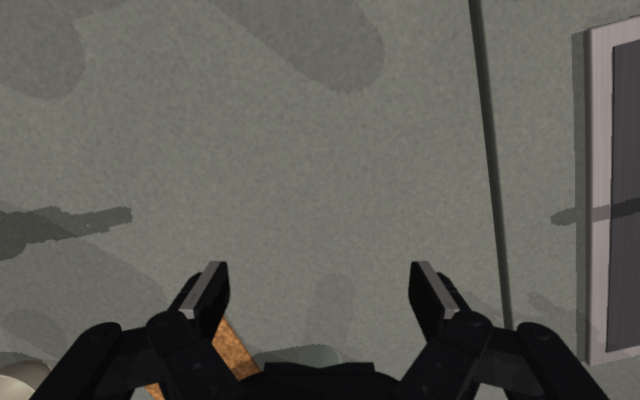

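The top view shows two hook rods: one with its handle at about (423,217) and elbow near (435,175), and a larger one with its handle at (431,315) and elbow near (423,252). The fan spatula at (490,205) could also be mistaken for a rod. I'll measure both rods and check crops.

```bash
python3 - <<'E'
from h import *
np.set_printoptions(precision=4,suppress=True)
t=load('top0');s=load('side0')
def crop(f,x0,y0,x1,y1,k,fn):
    c=cv2.resize(f['frame'][y0:y1,x0:x1],None,fx=k,fy=k,interpolation=cv2.INTER_CUBIC); cv2.imwrite(fn,c[:,:,::-1])
crop(t,390,155,510,265,6,'pics/c1.png')
crop(s,290,255,400,305,7,'pics/c2.png')
crop(t,295,90,395,180,7,'pics/c3.png')
crop(s,335,140,410,245,5,'pics/c4.png')
for fn,f in (('top',t),('side',s)):
    hsv=cv2.cvtColor(f['frame'],cv2.COLOR_RGB2HSV)
    m=cv2.inRange(hsv,(3,120,60),(25,255,255))
    n,l,st,c=cv2.connectedComponentsWithStats(m)
    for i in range(1,n):
        if st[i,4]>80:
            r=cv2.minAreaRect(np.argwhere(l==i)[:,::-1].astype(np.float32)); print(fn,st[i],c[i]); b=cv2.boxPoints(r); print(b.round(1).tolist()); print(plane(f,b,0.02 if st[i,4]<1500 else .008))
E
```

```text
top [ 402   84   78   77 4655] [440.412  122.1495]
[[387.5, 133.6999969482422], [430.29998779296875, 69.5], [493.1000061035156, 111.4000015258789], [450.29998779296875, 175.5]]
[[ 0.7138 -0.2032  0.008 ]
 [ 0.9446 -0.3558  0.008 ]
 [ 0.7965 -0.5641  0.008 ]
 [ 0.573  -0.4062  0.008 ]]
top [ 189  169   64   86 4358] [220.2196 211.818 ]
[[186.89999389648438, 176.0], [242.10000610351562, 168.3000030517578], [253.0, 247.1999969482422], [197.8000030517578, 254.89999389648438]]
[[0.5698 0.4534 0.008 ]
 [0.5951 0.2729 0.008 ]
 [0.3386 0.2305 0.008 ]
 [0.3134 0.406  0.008 ]]
top [411 203  18  31 223] [419.9641 217.7803]
[[410.8999938964844, 231.3000030517578], [422.70001220703125, 201.6999969482422], [429.1000061035156, 204.1999969482422], [417.20001220703125, 233.89999389648438]]
[[ 0.3884 -0.2689  0.02  ]
 [ 0.4838 -0.3098  0.02  ]
 [ 0.4756 -0.3301  0.02  ]
 [ 0.3803 -0.289   0.02  ]]
top [423 295  16  47 465] [430.9548 317.4473]
[[422.3999938964844, 295.8999938964844], [432.8999938964844, 294.3999938964844], [439.5, 340.5], [429.0, 342.0]]
[[ 0.1861 -0.3004  0.02  ]
 [ 0.1905 -0.3335  0.
[... 821 characters left out ...]
 [ 0.7437 -0.119   0.008 ]
 [ 0.9567 -0.3031  0.008 ]
 [ 0.7578 -0.5318  0.008 ]]
side [296 272  32  16 273] [311.4469 279.4066]
[[295.0, 279.8999938964844], [297.29998779296875, 271.1000061035156], [327.20001220703125, 279.1000061035156], [324.8999938964844, 287.79998779296875]]
[[ 0.3755 -0.3001  0.02  ]
 [ 0.3858 -0.2659  0.02  ]
 [ 0.4798 -0.3086  0.02  ]
 [ 0.4676 -0.3413  0.02  ]]
side [188 284  49  22 652] [211.5337 294.7439]
[[186.39999389648438, 292.3999938964844], [234.0, 283.79998779296875], [236.39999389648438, 297.20001220703125], [188.89999389648438, 305.70001220703125]]
[[ 0.0372 -0.309   0.02  ]
 [ 0.1813 -0.2935  0.02  ]
 [ 0.1911 -0.3444  0.02  ]
 [ 0.0513 -0.3582  0.02  ]]
```

View pics/c1.png

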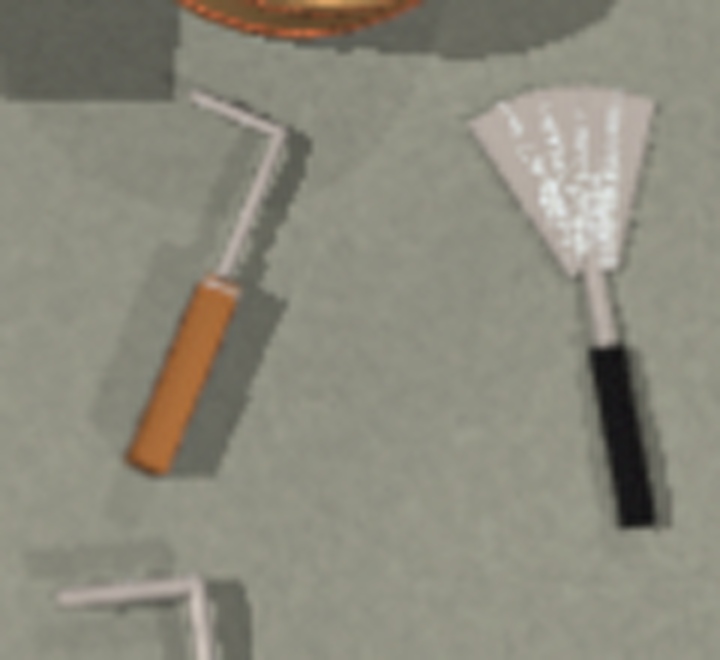

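View pics/c2.png

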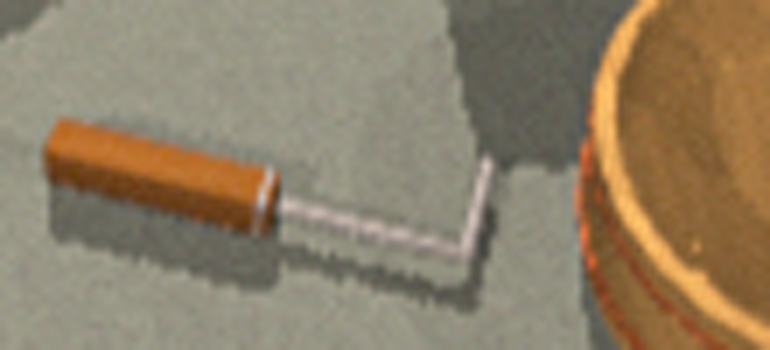

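View pics/c3.png

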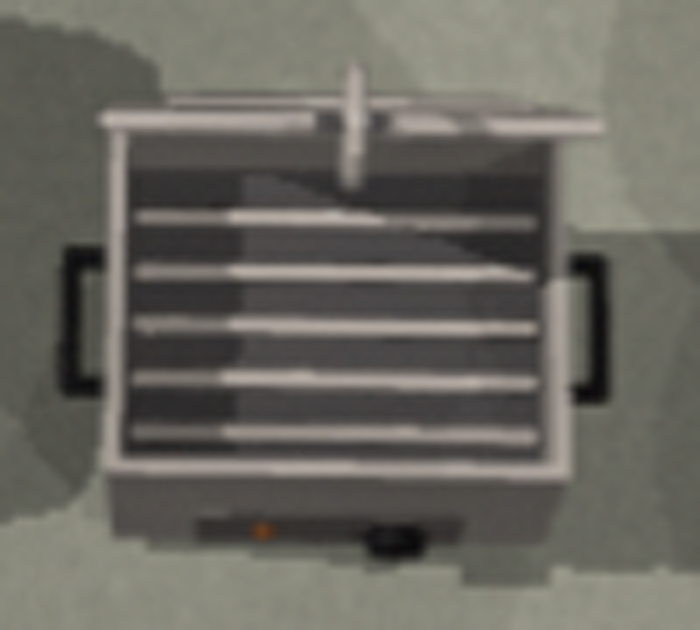

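View pics/c4.png

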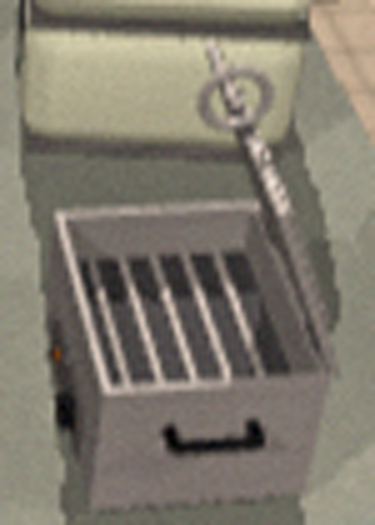

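```bash
python3 - <<'E'
from h import *
np.set_printoptions(precision=4,suppress=True)
t=load('top0');s=load('side0')
T=lambda x,y:(390+x/6,155+y/6); S=lambda x,y:(290+x/7,255+y/7)
P={}
for n,a,b in [('hend',T(146,464),S(52,148)),('ferrule',T(222,287),S(268,200)),('elbow',T(280,132),S(466,250)),('tip',T(194,94),S(487,160))]:
    P[n]=tri((t,a),(s,b)); print(n,P[n],plane(t,[a],.013),plane(s,[b],.013))
e=P['elbow'][0];h=P['hend'][0];ti=P['tip'][0]
print(np.linalg.norm(e-h),np.linalg.norm(ti-e),np.degrees(np.arctan2(*(e-h)[1::-1])))
A=lambda x,y:(295+x/7,90+y/7); B=lambda x,y:(335+x/5,140+y/5)
print('eye',tri((t,A(352,127)),(s,B(235,98))))
c=plane(t,[A(104,475),A(571,476)],.13); print(c, np.linalg.norm(c[0]-c[1]),np.degrees(np.arctan2(c[1,0]-c[0,0],c[0,1]-c[1,1])))
print('rimFL',tri((t,A(104,472)),(s,B(58,212))),'rimFR',tri((t,A(571,474)),(s,B(105,388))))
print('rim BR', plane(s,[B(325,375)],.13), 'lid top corners',)
E
```

```text
hend (array([ 0.3854, -0.2812,  0.0133]), [np.float64(0.5907259485224771), np.float64(0.5907259485224312)]) [[ 0.3861 -0.2812  0.013 ]] [[ 0.3849 -0.281   0.013 ]]
ferrule (array([ 0.4809, -0.3241,  0.0168]), [np.float64(0.17304511172720158), np.float64(0.1730451117270913)]) [[ 0.4814 -0.3249  0.013 ]] [[ 0.4816 -0.3214  0.013 ]]
elbow (array([ 0.5667, -0.3594,  0.0143]), [np.float64(0.2831247078903874), np.float64(0.2831247078903741)]) [[ 0.5667 -0.3597  0.013 ]] [[ 0.5673 -0.3585  0.013 ]]
tip (array([ 0.5867, -0.3127,  0.016 ]), [np.float64(0.131334057117134), np.float64(0.13133405711728666)]) [[ 0.5876 -0.3133  0.013 ]] [[ 0.5873 -0.3106  0.013 ]]
0.19739804598707125 0.050787261896507264 -23.341408455066755
eye (array([ 0.6921, -0.0513,  0.298 ]), [np.float64(0.21634049778846015), np.float64(0.21634049778845016)])
[[ 0.5973  0.0489  0.13  ]
 [ 0.5975 -0.1521  0.13  ]] 0.20097873202594746 0.05797500247238977
rimFL (array([0.601 , 0.0489, 0.1283]), [np.float64(1.8069559470919743), np.float64(1.806955947092128)]) rimFR (array([ 0.5973, -0.1516,  0.1345]), [np.float64(0.1373384215780797), np.float64(0.1373384215781934)])
rim BR [[ 0.7535 -0.1503  0.13  ]] lid top corners
```

I'm choosing the small rod: it measures 197 mm from handle end to elbow and has a 110 mm handle. Its origin is about (0.467, -0.316) and its yaw about -23.3°. The larger rod's handle alone is about 145 mm. The measured heights of 13–17 mm fit the text. The eye is at about (0.692, -0.051, 0.298), which puts the lid at about 1.19 rad with steamer yaw near 0. I'll move over at z = 0.25.

Request:
{"fn": "drive_tool", "kwargs": {"targets": [[-0.88, -0.8, 0, 0, 0, 0, 1], [-0.88, -0.8, 0, 0, 0, 0, 1], [-0.88, -0.8, 0, 0, 0, 0, 1], [-0.88, -0.8, 0, 0, 0, 0, 1], [-0.88, -0.8, 0, 0, 0, 0, 1], [-0.88, -0.8, 0, 0, 0, 0, 1], [-0.88, -0.8, 0, 0, 0, 0, 1], [-0.88, -0.8, 0, 0, 0, 0, 1], [-0.88, -0.8, 0, 0, 0, 0, 1], [-0.88, -0.8, 0, 0, 0, 0, 1]]}}

```text
time_s: 1.15
ee_pos: [0.2947, 0.3997, 0.2502]
orientation: [[-0.963, 0.268, -0.0], [0.268, 0.963, -0.0], [0.0, -0.0, -1.0]]
force: [-0.3, -0.2, 0.0]
gripper_width: 0.0857
```

Request:
{"fn": "drive_tool", "kwargs": {"targets": [[-0.88, -0.8, 0, 0, 0, 0, 1], [-0.88, -0.8, 0, 0, 0, 0, 1], [-0.88, -0.8, 0, 0, 0, 0, 1], [-0.88, -0.8, 0, 0, 0, 0, 1], [-0.88, -0.8, 0, 0, 0, 0, 1], [-0.88, -0.8, 0, 0, 0, 0, 1], [-0.88, -0.8, 0, 0, 0, 0, 1], [-0.88, -0.8, 0, 0, 0, 0, 1], [-0.88, -0.8, 0, 0, 0, 0, 1], [-0.88, -0.8, 0, 0, 0, 0, 1]]}}

```text
time_s: 2.15
ee_pos: [0.4213, 0.1984, 0.2503]
orientation: [[-0.963, 0.268, -0.0], [0.268, 0.963, -0.0], [0.0, -0.0, -1.0]]
force: [-0.0, 0.1, -0.4]
gripper_width: 0.0854
```

Request:
{"fn": "drive_tool", "kwargs": {"targets": [[-0.36, -0.93, 0, 0, 0, 0, 1], [-0.36, -0.93, 0, 0, 0, 0, 1], [-0.36, -0.93, 0, 0, 0, 0, 1], [-0.36, -0.93, 0, 0, 0, 0, 1], [-0.36, -0.93, 0, 0, 0, 0, 1], [-0.36, -0.93, 0, 0, 0, 0, 1], [-0.36, -0.93, 0, 0, 0, 0, 1], [-0.36, -0.93, 0, 0, 0, 0, 1], [-0.36, -0.93, 0, 0, 0, 0, 1], [-0.36, -0.93, 0, 0, 0, 0, 1]]}}

```text
time_s: 3.15
ee_pos: [0.4403, -0.0, 0.2503]
orientation: [[-0.963, 0.268, -0.0], [0.268, 0.963, -0.0], [0.0, -0.0, -1.0]]
force: [-0.8, -0.4, -0.2]
gripper_width: 0.0851
```

Request:
{"fn": "drive_tool", "kwargs": {"targets": [[-0.36, -0.93, 0, 0, 0, 0, 1], [-0.36, -0.93, 0, 0, 0, 0, 1], [-0.36, -0.93, 0, 0, 0, 0, 1], [-0.36, -0.93, 0, 0, 0, 0, 1], [-0.36, -0.93, 0, 0, 0, 0, 1], [-0.36, -0.93, 0, 0, 0, 0, 1], [-0.36, -0.93, 0, 0, 0, 0, 1], [-0.36, -0.93, 0, 0, 0, 0, 1], [-0.36, -0.93, 0, 0, 0, 0, 1], [-0.36, -0.93, 0, 0, 0, 0, 1]]}}

```text
time_s: 4.15
ee_pos: [0.4597, -0.1985, 0.2502]
orientation: [[-0.963, 0.268, -0.0], [0.268, 0.963, -0.0], [0.0, -0.0, -1.0]]
force: [0.6, 0.3, -0.5]
gripper_width: 0.0855
```

Request:
{"fn": "drive_tool", "kwargs": {"targets": [[-0.3, -0.8, 0, 0, 0, 0.28, 1], [-0.3, -0.8, 0, 0, 0, 0.28, 1], [-0.3, -0.8, 0, 0, 0, 0.28, 1], [-0.3, -0.8, 0, 0, 0, 0.28, 1], [-0.3, -0.8, 0, 0, 0, 0.28, 1], [0, 0, 0, 0, 0, 0.28, 1], [0, 0, 0, 0, 0, 0, 1]]}}

```text
time_s: 4.85
ee_pos: [0.4632, -0.2835, 0.2501]
orientation: [[-0.918, 0.397, -0.001], [0.397, 0.918, -0.0], [0.0, -0.0, -1.0]]
force: [0.5, -0.6, 0.2]
gripper_width: 0.0852
```

```bash
python3 - <<'E'
from h import *
np.set_printoptions(precision=4,suppress=True)
f=snap('wrist','w1'); s=ctrl.sense(); print(s['q'],s['ee_pos'],s['force'],f['eye'])
P=np.array([[.3854,-.2812,.013],[.5667,-.3594,.013],[.5867,-.3127,.013]]);print(proj(f,P))
E
```

```text
[ -3.2842  18.3967  38.453  105.2597 -12.9914  60.8014 106.859 ] [ 0.4634 -0.2829  0.2502] [-0.1678  1.0196  0.5361] [ 0.3883 -0.2511  0.3739]
[[292.6925 102.8823]
 [296.7361 262.278 ]
 [335.9669 262.1929]]
```

View pics/w1.png

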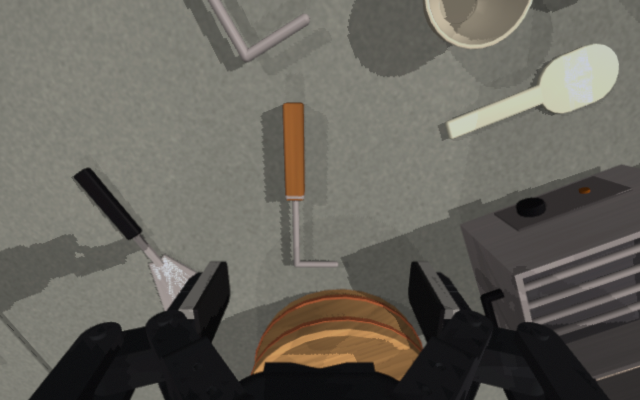

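The wrist view agrees with the predicted rod points: handle end (293,103), elbow (297,262) and tip (336,262). Next I'll centre over the handle and descend.

Request:
{"fn": "drive_tool", "kwargs": {"targets": [[-0.53, -0.72, 0, 0, 0, 0, 1], [-0.53, -0.72, 0, 0, 0, 0, 1], [0, 0, 1, 0, 0, 0, 1], [0, 0, 1, 0, 0, 0, 1], [0, 0, 1, 0, 0, 0, 1], [0, 0, 1, 0, 0, 0, 1], [0, 0, 1, 0, 0, 0, 1], [0, 0, 1, 0, 0, 0, 1], [0, 0, 0.5, 0, 0, 0, 1], [0, 0, 0, 0, 0, 0, 1]]}}

```text
time_s: 5.9
ee_pos: [0.4712, -0.3172, 0.1195]
orientation: [[-0.919, 0.394, -0.002], [0.394, 0.919, 0.001], [0.002, 0.0, -1.0]]
force: [-0.5, -0.3, 1.0]
gripper_width: 0.0855
```

```bash
python3 - <<'E'
from h import *
np.set_printoptions(precision=4,suppress=True)
f=snap('wrist','w2'); s=ctrl.sense(); print(s['q'],s['ee_pos'],s['force'],f['eye'])
P=np.array([[.3854,-.2812,.013],[.5667,-.3594,.013],[.5867,-.3127,.013]]);print(proj(f,P)); print(proj(f,s['ee_pos']))
E
```

```text
[  5.0562  31.0315  33.4531 107.6    -22.4655  48.0302 116.7941] [ 0.4716 -0.3176  0.1204] [0.9119 0.3857 0.8011] [ 0.3963 -0.2852  0.2433]
[[317.8594  76.6584]
 [317.5097 316.6568]
 [375.0249 316.5701]]
[[318.4121 285.2454]]
```

View pics/w2.png

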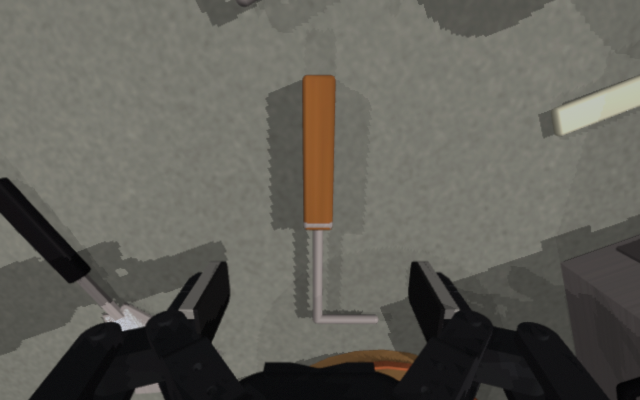

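The handle is centred at column 318, between the pads and parallel to them. I'll descend to z ≈ 0.026 and close.

Request:
{"fn": "drive_tool", "kwargs": {"targets": [[0, 0, 0.8, 0, 0, 0, 1], [0, 0, 0.8, 0, 0, 0, 1], [0, 0, 0.8, 0, 0, 0, 1], [0, 0, 0.8, 0, 0, 0, 1], [0, 0, 0.6, 0, 0, 0, 1], [0, 0, 0.5, 0, 0, 0, 1], [0, 0, 0.4, 0, 0, 0, 1], [0, 0, 0, 0, 0, 0, 1]]}}

```text
time_s: 6.75
ee_pos: [0.4711, -0.3177, 0.0254]
orientation: [[-0.919, 0.395, -0.001], [0.395, 0.919, 0.0], [0.001, -0.0, -1.0]]
force: [-0.2, -0.0, 0.2]
gripper_width: 0.085
```

Request:
{"fn": "drive_tool", "kwargs": {"targets": [[0, 0, 0, 0, 0, 0, -1], [0, 0, 0, 0, 0, 0, -1], [0, 0, 0, 0, 0, 0, -1], [0, 0, 0, 0, 0, 0, -1], [0, 0, 0, 0, 0, 0, -1], [0, 0, 0, 0, 0, 0, -1], [0, 0, 0, 0, 0, 0, -1], [0, 0, 0, 0, 0, 0, -1]]}}

```text
time_s: 7.55
ee_pos: [0.4717, -0.318, 0.0269]
orientation: [[-0.919, 0.395, 0.001], [0.395, 0.919, -0.0], [-0.001, 0.0, -1.0]]
force: [-1.3, 1.4, 7.5]
gripper_width: 0.0207
```

Request:
{"fn": "drive_tool", "kwargs": {"targets": [[0, 0, -0.3, 0, 0, 0, -1], [0, 0, -0.6, 0, 0, 0, -1], [0, 0, -1, 0, 0, 0, -1], [0, 0, -1, 0, 0, 0, -1], [0, 0, -1, 0, 0, 0, -1], [0, 0, -1, 0, 0, 0, -1], [0, 0, -1, 0, 0, 0, -1], [0, 0, 0, 0, 0, 0, -1]]}}

```text
time_s: 8.35
ee_pos: [0.4724, -0.3186, 0.1475]
orientation: [[-0.919, 0.395, 0.004], [0.395, 0.919, -0.002], [-0.004, -0.0, -1.0]]
force: [-0.1, 0.1, -0.8]
gripper_width: 0.0209
```

```bash
python3 - <<'E'
from h import *
np.set_printoptions(precision=4,suppress=True)
f=snap('wrist','w3'); g=snap('top','t3');h=snap('side','s3'); s=ctrl.sense(); print(s['q'],s['ee_pos'],s['force'],s['gripper_width'])
R=s['orientation']; p=s['ee_pos']
# expected: rod point (x,y,z_rod) -> world
def rod(x,y,z): return p+R@np.array([-(x-5),-0,0])/1000+R@np.array([0,y,(26-z)])/1000
P=np.array([rod(-90,0,13),rod(110,0,13),rod(110,50,13)]);print(P);print(proj(f,P),proj(g,P),proj(h,P))
for n,im,x0,y0 in(('a',g,390,130),('b',h,270,200)):
    cv2.imwrite(f'pics/c5{n}.png',cv2.resize(im['frame'][y0:y0+110,x0:x0+130],None,fx=6,fy=5.4,interpolation=cv2.INTER_CUBIC)[:,:,::-1])
E
```

```text
[  3.9756  29.114   34.7756 106.8728 -21.0831  50.5129 115.73  ] [ 0.4714 -0.3176  0.1443] [-0.1507  0.7408 -0.9355] 0.020899154601085487
[[ 0.3841 -0.2801  0.1313]
 [ 0.5678 -0.3591  0.1313]
 [ 0.5876 -0.3132  0.1313]]
[[320.3603  55.7139]
 [319.698  411.9819]
 [400.7    411.7002]] [[421.1011 228.3068]
 [445.0667 167.817 ]
 [429.7787 161.3743]] [[296.4693 252.2671]
 [360.3059 267.4041]
 [363.4282 254.9549]]
```

View pics/w3.png

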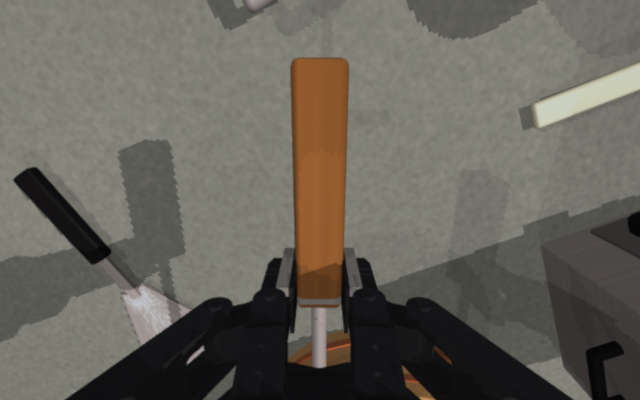

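View pics/c5b.png

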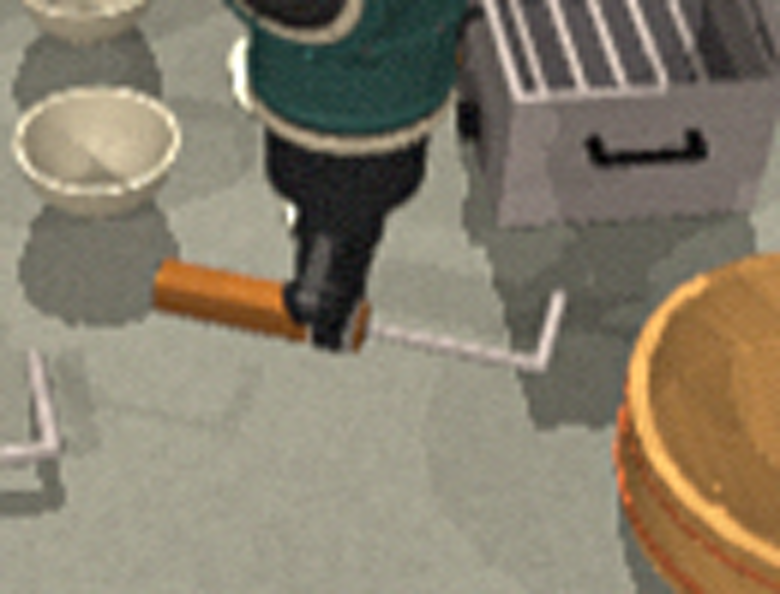

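The rod is held level and about where predicted: elbow at (361,268) in the side view against a predicted (360,267). Next I'll raise it, carry it to the right of the eye and turn it to yaw 0.

Request:
{"fn": "drive_tool", "kwargs": {"targets": [[0, 0, -0.9, 0, 0, 0, -1], [0, 0, -0.9, 0, 0, 0, -1], [0, 0, -0.9, 0, 0, 0, -1], [0, 0, -0.9, 0, 0, 0, -1], [0, 0, -0.9, 0, 0, 0, -1], [0, 0, -0.9, 0, 0, 0, -1], [0, 0, -0.9, 0, 0, 0, -1], [0, 0, -0.9, 0, 0, 0, -1], [0, 0, -0.9, 0, 0, 0, -1], [0, 0, -0.5, 0, 0, 0, -1]]}}

```text
time_s: 9.5
ee_pos: [0.4715, -0.318, 0.3169]
orientation: [[-0.919, 0.395, 0.0], [0.395, 0.919, -0.0], [-0.0, -0.0, -1.0]]
force: [0.8, 0.1, -1.2]
gripper_width: 0.0208
```

Request:
{"fn": "drive_tool", "kwargs": {"targets": [[-0.36, 0.95, 0, 0, 0, 0, -1], [-0.36, 0.95, 0, 0, 0, 0, -1], [-0.36, 0.95, 0, 0, 0, 0, -1], [-0.36, 0.95, 0, 0, 0, 0, -1], [-0.36, 0.95, 0, 0, 0, 0, -1], [-0.36, 0.95, 0, 0, 0, 0, -1], [-0.36, 0.95, 0, 0, 0, 0, -1], [-0.36, 0.95, 0, 0, 0, 0, -1]]}}

```text
time_s: 10.3
ee_pos: [0.5855, -0.1998, 0.3162]
orientation: [[-0.919, 0.395, -0.0], [0.395, 0.919, -0.0], [0.0, -0.0, -1.0]]
force: [-0.0, 0.7, -0.6]
gripper_width: 0.0205
```

Request:
{"fn": "drive_tool", "kwargs": {"targets": [[0, 0, 0, 0, 0, -0.72, -1], [0, 0, 0, 0, 0, -0.72, -1], [0, 0, 0, 0, 0, -0.72, -1], [0, 0, 0, 0, 0, -0.72, -1], [0, 0, 0, 0, 0, -0.72, -1], [0, 0, 0, 0, 0, -0.72, -1], [0, 0, 0, 0, 0, -0.72, -1], [0, 0, 0, 0, 0, 0, -1]]}}

```text
time_s: 11.1
ee_pos: [0.585, -0.2006, 0.3163]
orientation: [[-1.0, 0.002, -0.0], [0.002, 1.0, -0.0], [0.0, -0.0, -1.0]]
force: [0.4, 0.4, -0.9]
gripper_width: 0.0209
```

```bash
cat >> h.py <<'E'
def rodpts(s,pts=((-90,0),(110,0),(110,50))):
    R=s['orientation']; p=s['ee_pos']
    return np.array([p+R@np.array([-(x-5),y,13])/1000 for x,y in pts])
def crop(f,x0,y0,w,h,k,fn):
    cv2.imwrite(fn,cv2.resize(f['frame'][y0:y0+h,x0:x0+w],None,fx=k,fy=k,interpolation=cv2.INTER_CUBIC)[:,:,::-1])
E
python3 - <<'E'
from h import *
np.set_printoptions(precision=4,suppress=True)
f=snap('wrist','w4'); g=snap('top','t4');h=snap('side','s4'); s=ctrl.sense(); print(s['q'],s['ee_pos'],s['force'],s['orientation'])
P=rodpts(s);print(P);print(proj(f,P),proj(g,P),proj(h,P))
crop(g,320,70,100,90,7,'pics/c6a.png');crop(h,330,130,100,80,7,'pics/c6b.png')
E
```

```text
[ -7.5148  22.4372  31.7489  89.8044 -12.2347  71.253  115.9752] [ 0.5847 -0.2008  0.3163] [-0.2715 -1.3471 -0.7659] [[-1.      0.0046 -0.0001]
 [ 0.0046  1.     -0.0001]
 [ 0.0001 -0.0001 -1.    ]]
[[ 0.4897 -0.2004  0.3033]
 [ 0.6897 -0.2013  0.3033]
 [ 0.6899 -0.1513  0.3032]]
[[319.8156  58.4665]
 [318.3158 419.2561]
 [400.5501 419.1412]] [[402.2918 180.406 ]
 [400.5    108.604 ]
 [382.171  108.3655]] [[328.7215 190.6456]
 [394.0992 186.5608]
 [389.6699 176.5371]]
```

View pics/c6a.png

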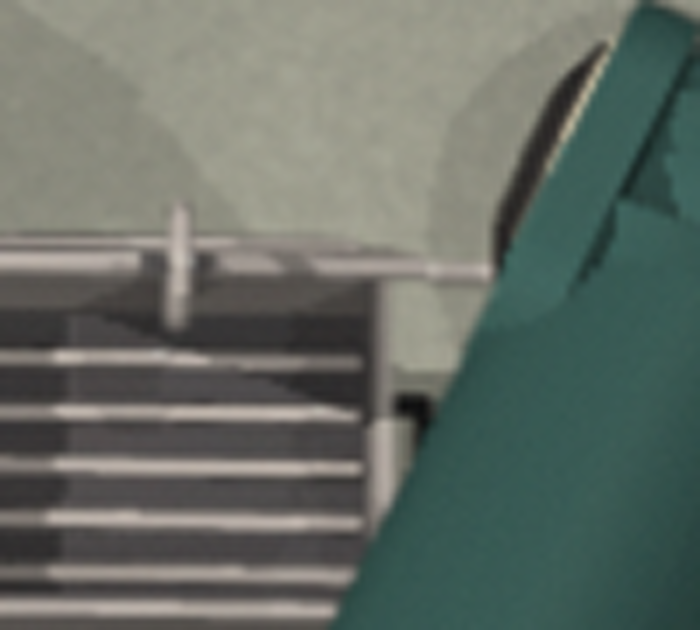

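View pics/c6b.png

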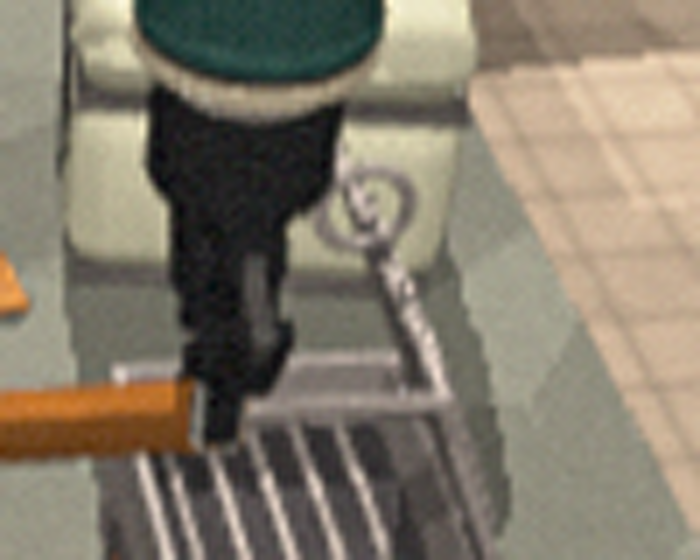

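View pics/w4.png

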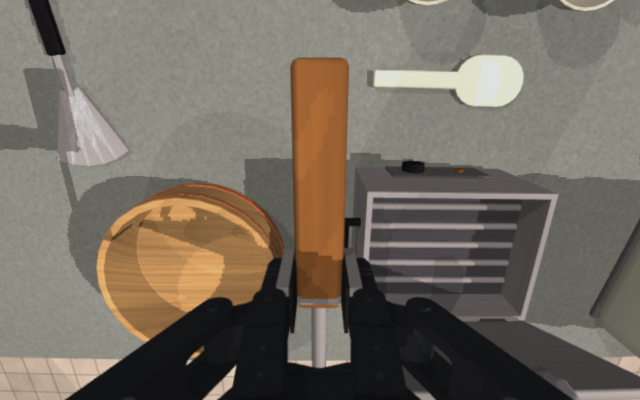

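```bash
python3 - <<'E'
from h import *
np.set_printoptions(precision=2,suppress=True)
g=load('t4');h=load('s4')
for P in ([.6898,-.051,.3033],[.692,-.051,.298],[.690,-.051,.303]): print(proj(g,P),proj(h,P))
# side-view ray at steamer mid-plane y=-.051
e,d=ray(h,[(382.1,160)]); print(1000*(e+d[0]*((-.0515-e[1])/d[0,1])))
E
```

```text
[[345.25 108.18]] [[381.45 158.3 ]]
[[345.17 108.11]] [[381.87 159.57]]
[[345.25 108.15]] [[381.49 158.37]]
[692.85 -51.5  296.55]
```

Request:
{"fn": "drive_tool", "kwargs": {"targets": [[0, 0.7, 0.1, 0, 0, 0, -1], [0, 0.8, 0, 0, 0, 0, -1], [0, 0.8, 0, 0, 0, 0, -1], [0, 0.8, 0, 0, 0, 0, -1], [0, 0.7, 0, 0, 0, 0, -1], [0, 0.4, 0, 0, 0, 0, -1], [0, 0, 0, 0, 0, 0, -1]]}}

```text
time_s: 11.95
ee_pos: [0.5849, -0.1156, 0.3144]
orientation: [[-1.0, 0.001, 0.0], [0.001, 1.0, 0.0], [-0.0, 0.0, -1.0]]
force: [0.1, -0.6, -1.0]
gripper_width: 0.0207
```

```bash
python3 - <<'E'
from h import *
np.set_printoptions(precision=4,suppress=True)
g=snap('top','t5');h=snap('side','s5'); s=ctrl.sense(); print(s['q'],s['ee_pos'],s['force'])
P=rodpts(s);print(P);print(proj(g,P),proj(h,P))
crop(g,320,70,100,90,7,'pics/c7a.png');crop(h,330,130,100,80,7,'pics/c7b.png')
E
```

```text
[-15.1731  19.7302  30.4451  93.1566 -10.4691  69.9598 107.2139] [ 0.5847 -0.1174  0.3144] [-0.5709 -0.5416 -0.8532]
[[ 0.4897 -0.1171  0.3014]
 [ 0.6897 -0.1177  0.3014]
 [ 0.6898 -0.0677  0.3014]]
[[370.7482 180.4649]
 [369.7771 108.605 ]
 [351.3833 108.4412]] [[324.8074 174.2551]
 [386.6494 170.63  ]
 [382.6708 161.6426]]
```

View pics/c7a.png

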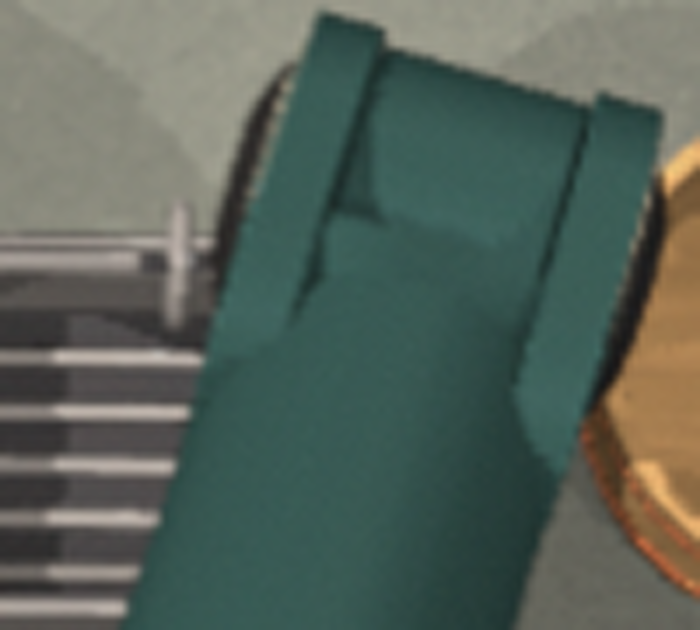

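View pics/c7b.png

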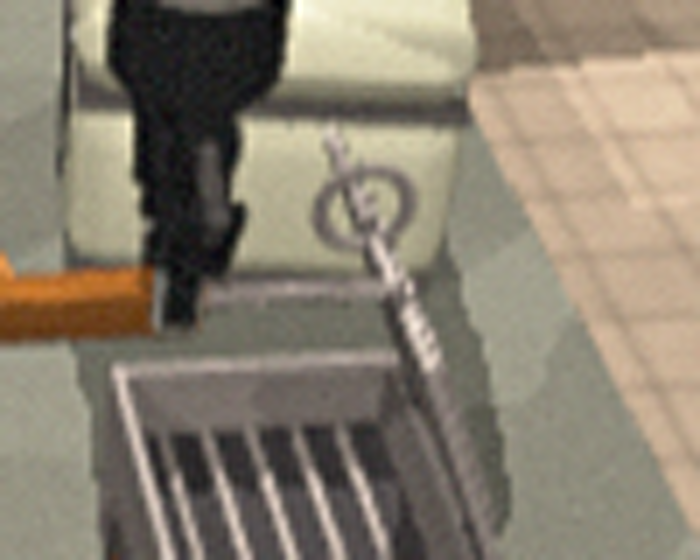

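The hook tip, at about (369,221) in the side crop, is heading for the ring centre at (365,208), so it should enter close to centre. I'll insert it.

Request:
{"fn": "drive_tool", "kwargs": {"targets": [[0, 0.4, 0, 0, 0, 0, -1], [0, 0.4, 0, 0, 0, 0, -1], [0, 0.4, 0, 0, 0, 0, -1], [0, 0.4, 0, 0, 0, 0, -1], [0, 0.3, 0, 0, 0, 0, -1], [0, 0, 0, 0, 0, 0, -1]]}}

```text
time_s: 12.65
ee_pos: [0.5849, -0.0778, 0.3143]
orientation: [[-1.0, 0.002, -0.0], [0.002, 1.0, 0.0], [0.0, 0.0, -1.0]]
force: [0.6, 0.1, -1.4]
gripper_width: 0.0208
```

```bash
python3 - <<'E'
from h import *
np.set_printoptions(precision=4,suppress=True)
h=snap('side','s6'); s=ctrl.sense(); print(s['q'],s['ee_pos'],s['force'],s['moment'])
P=rodpts(s);print(P);print(proj(h,P))
crop(h,340,130,70,60,10,'pics/c8b.png')
E
```

```text
[-18.5333  18.9011  29.6395  94.0336  -9.8324  69.6676 103.0753] [ 0.5849 -0.0786  0.3143] [-0.2309  0.3812 -0.9406] [-0.0266  0.0021  0.0002]
[[ 0.4899 -0.0783  0.3013]
 [ 0.6899 -0.0788  0.3013]
 [ 0.69   -0.0288  0.3013]]
[[323.2094 167.0463]
 [383.5511 163.6087]
 [379.7492 155.0463]]
```

View pics/c8b.png

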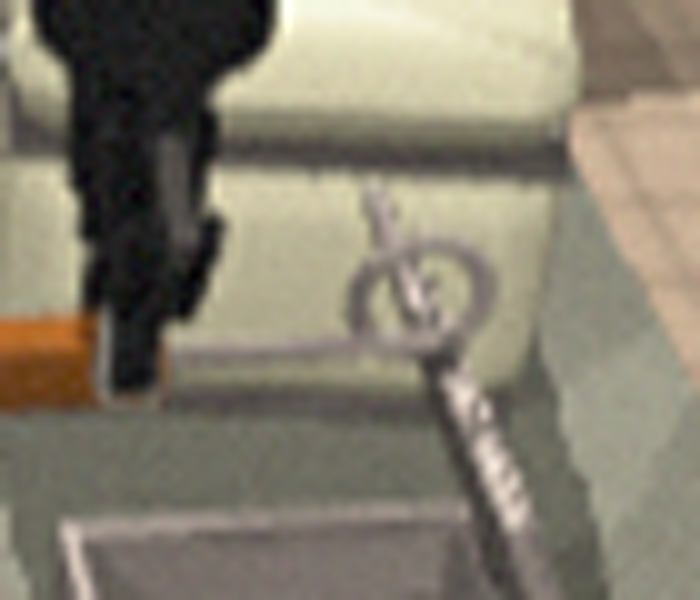

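The hook is in the eye with no contact force. Now I'll work out the arc around the hinge. The slack is about 14 mm, so the hook should lead the eye by about 4.4°.

```bash
python3 - <<'E'
import numpy as np
th=67.9; 
def seq(step,n,th):
    for i in range(n):
        a,b=np.radians(th),np.radians(th-step)
        dx=-.182*(np.cos(b)-np.cos(a));dz=.182*(np.sin(b)-np.sin(a))
        print(f'{th-step:.1f} [{-dx/.02:.2f},0,{-dz/.02:.2f}]  hook {.758-.182*np.cos(b):.4f} {.134+.182*np.sin(b):.4f}')
        th-=step
    return th
th=seq(2,28,th); print(); seq(1,19,th)
E
```

```text
65.9 [0.29,0,0.12]  hook 0.6837 0.3001
63.9 [0.29,0,0.13]  hook 0.6779 0.2974
61.9 [0.28,0,0.14]  hook 0.6723 0.2945
59.9 [0.28,0,0.15]  hook 0.6667 0.2915
57.9 [0.27,0,0.16]  hook 0.6613 0.2882
55.9 [0.27,0,0.17]  hook 0.6560 0.2847
53.9 [0.26,0,0.18]  hook 0.6508 0.2811
51.9 [0.25,0,0.19]  hook 0.6457 0.2772
49.9 [0.25,0,0.20]  hook 0.6408 0.2732
47.9 [0.24,0,0.21]  hook 0.6360 0.2690
45.9 [0.23,0,0.22]  hook 0.6313 0.2647
43.9 [0.22,0,0.22]  hook 0.6269 0.2602
41.9 [0.22,0,0.23]  hook 0.6225 0.2555
39.9 [0.21,0,0.24]  hook 0.6184 0.2507
37.9 [0.20,0,0.25]  hook 0.6144 0.2458
35.9 [0.19,0,0.25]  hook 0.6106 0.2407
33.9 [0.18,0,0.26]  hook 0.6069 0.2355
31.9 [0.17,0,0.27]  hook 0.6035 0.2302
29.9 [0.16,0,0.27]  hook 0.6002 0.2247
27.9 [0.15,0,0.28]  hook 0.5972 0.2192
25.9 [0.14,0,0.28]  hook 0.5943 0.2135
23.9 [0.13,0,0.29]  hook 0.5916 0.2077
21.9 [0.12,0,0.29]  hook 0.5891 0.2019
19.9 [0.11,0,0.30]  hook 0.5869 0.1959
17.9 [0.10,0,0.30]  hook 0.5848 0.1899
15.9 [0.09,0,0.30]  hook 0.5830 0.1839
13.9 [0.08,0,0.31]  hook 0.5813 0.1777
11.9 [0.07,0,0.31]  hook 0.5799 0.1715

10.9 [0.03,0,0.16]  hook 0.5793 0.1684
9.9 [0.03,0,0.16]  hook 0.5787 0.1653
8.9 [0.03,0,0.16]  hook 0.5782 0.1622
7.9 [0.02,0,0.16]  hook 0.5777 0.1590
6.9 [0.02,0,0.16]  hook 0.5773 0.1559
5.9 [0.02,0,0.16]  hook 0.5770 0.1527
4.9 [0.01,0,0.16]  hook 0.5767 0.1495
3.9 [0.01,0,0.16]  hook 0.5764 0.1464
2.9 [0.01,0,0.16]  hook 0.5762 0.1432
1.9 [0.01,0,0.16]  hook 0.5761 0.1400
0.9 [0.00,0,0.16]  hook 0.5760 0.1369
-0.1 [0.00,0,0.16]  hook 0.5760 0.1337
-1.1 [-0.00,0,0.16]  hook 0.5760 0.1305
-2.1 [-0.00,0,0.16]  hook 0.5761 0.1273
-3.1 [-0.01,0,0.16]  hook 0.5763 0.1242
-4.1 [-0.01,0,0.16]  hook 0.5765 0.1210
-5.1 [-0.01,0,0.16]  hook 0.5767 0.1178
-6.1 [-0.02,0,0.16]  hook 0.5770 0.1147
-7.1 [-0.02,0,0.16]  hook 0.5774 0.1115
```

Request:
{"fn": "drive_tool", "kwargs": {"targets": [[0.29, 0, 0.12, 0, 0, 0, -1], [0.29, 0, 0.13, 0, 0, 0, -1], [0.28, 0, 0.14, 0, 0, 0, -1], [0.28, 0, 0.15, 0, 0, 0, -1], [0.27, 0, 0.16, 0, 0, 0, -1], [0.27, 0, 0.17, 0, 0, 0, -1]]}}

```text
time_s: 13.3
ee_pos: [0.5508, -0.0789, 0.2967]
orientation: [[-1.0, 0.003, 0.0], [0.003, 1.0, -0.0], [-0.0, -0.0, -1.0]]
force: [1.5, -0.4, -0.3]
gripper_width: 0.0204
```

```bash
python3 - <<'E'
from h import *
np.set_printoptions(precision=4,suppress=True)
h=snap('side','s7'); s=ctrl.sense(); print(s['ee_pos'],s['force'],s['moment'])
P=rodpts(s);print(P);print(proj(h,P))
crop(h,330,130,75,65,10,'pics/c9b.png')
E
```

```text
[ 0.55   -0.079   0.2962] [ 1.0854 -0.5019 -0.6083] [-0.0594 -0.1989  0.0603]
[[ 0.455  -0.0787  0.2833]
 [ 0.655  -0.0793  0.2832]
 [ 0.6551 -0.0293  0.2832]]
[[312.4142 172.2348]
 [372.5642 168.8005]
 [369.1331 160.1317]]
```

View pics/c9b.png

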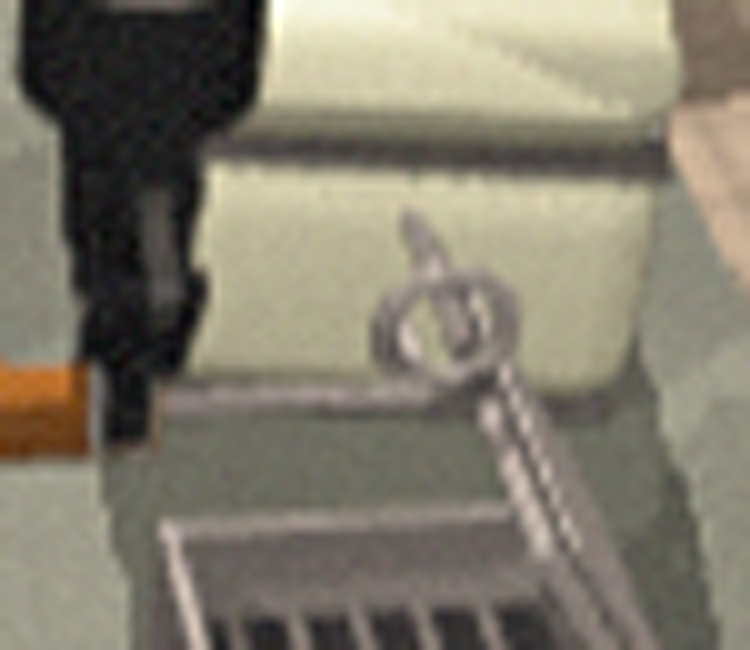

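The lid has followed, with a force of about 1.5 N. The tip is visible inside the left of the ring at about (405,350) in the crop, so I'll continue the arc.

Request:
{"fn": "drive_tool", "kwargs": {"targets": [[0.26, 0, 0.18, 0, 0, 0, -1], [0.25, 0, 0.19, 0, 0, 0, -1], [0.25, 0, 0.2, 0, 0, 0, -1], [0.24, 0, 0.21, 0, 0, 0, -1], [0.23, 0, 0.22, 0, 0, 0, -1], [0.22, 0, 0.22, 0, 0, 0, -1], [0.22, 0, 0.23, 0, 0, 0, -1], [0.21, 0, 0.24, 0, 0, 0, -1]]}}

```text
time_s: 14.15
ee_pos: [0.5133, -0.0788, 0.2627]
orientation: [[-1.0, 0.003, 0.0], [0.003, 1.0, -0.0], [-0.0, -0.0, -1.0]]
force: [2.3, 0.8, -0.6]
gripper_width: 0.0205
```

Request:
{"fn": "drive_tool", "kwargs": {"targets": [[0.2, 0, 0.25, 0, 0, 0, -1], [0.19, 0, 0.25, 0, 0, 0, -1], [0.18, 0, 0.26, 0, 0, 0, -1], [0.17, 0, 0.27, 0, 0, 0, -1], [0.16, 0, 0.27, 0, 0, 0, -1], [0.15, 0, 0.28, 0, 0, 0, -1]]}}

```text
time_s: 14.75
ee_pos: [0.4923, -0.0787, 0.231]
orientation: [[-1.0, 0.003, -0.0], [0.003, 1.0, -0.0], [0.0, -0.0, -1.0]]
force: [1.6, 0.3, -0.7]
gripper_width: 0.0208
```

```bash
python3 - <<'E'
from h import *
np.set_printoptions(precision=4,suppress=True)
h=snap('side','s8'); s=ctrl.sense(); print(s['q'],s['ee_pos'],s['force'],s['moment'])
P=rodpts(s);print(P);print(proj(h,P))
crop(h,310,130,95,75,8,'pics/c10b.png')
E
```

```text
[-20.1434  13.3208  29.5844 112.231   -7.829   56.4523 102.9514] [ 0.4917 -0.0787  0.2303] [ 0.2803 -0.2642 -0.4982] [-0.013  -0.1619  0.0398]
[[ 0.3966 -0.0784  0.2174]
 [ 0.5966 -0.079   0.2171]
 [ 0.5968 -0.029   0.2171]]
[[294.9124 189.0148]
 [353.5661 185.4127]
 [350.7918 176.5089]]
```

View pics/c10b.png

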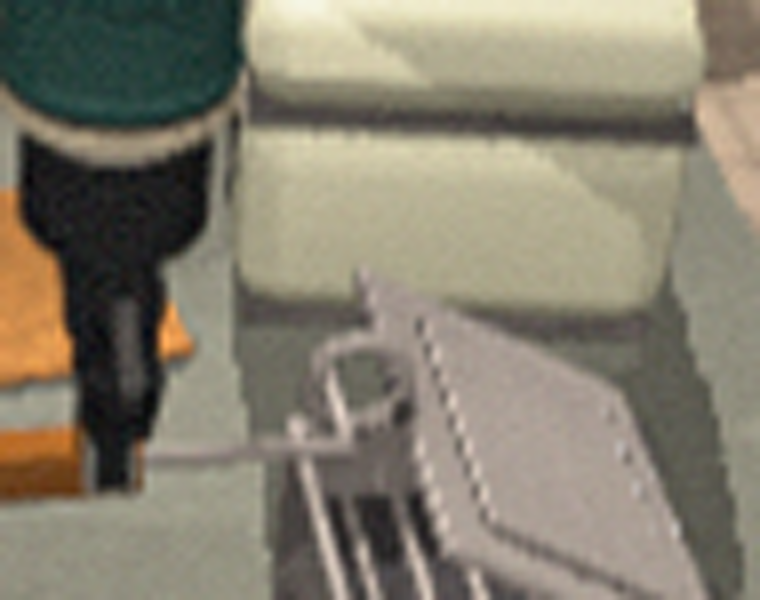

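The tip is clearly through the ring, running from elbow (348,440) up to (330,375) in the crop. The rod has not slipped, so I'll keep going.

Request:
{"fn": "drive_tool", "kwargs": {"targets": [[0.14, 0, 0.28, 0, 0, 0, -1], [0.13, 0, 0.29, 0, 0, 0, -1], [0.12, 0, 0.29, 0, 0, 0, -1], [0.11, 0, 0.3, 0, 0, 0, -1], [0.1, 0, 0.3, 0, 0, 0, -1], [0.09, 0, 0.3, 0, 0, 0, -1], [0.08, 0, 0.25, 0, 0, 0, -1], [0.05, 0, 0.2, 0, 0, 0, -1], [0.04, 0, 0.16, 0, 0, 0, -1]]}}

```text
time_s: 15.7
ee_pos: [0.4754, -0.0787, 0.1838]
orientation: [[-1.0, 0.003, -0.0], [0.003, 1.0, -0.0], [0.0, -0.0, -1.0]]
force: [0.8, 0.7, -0.2]
gripper_width: 0.0208
```

Request:
{"fn": "drive_tool", "kwargs": {"targets": [[0.03, 0, 0.16, 0, 0, 0, -1], [0.03, 0, 0.16, 0, 0, 0, -1], [0.03, 0, 0.16, 0, 0, 0, -1], [0.02, 0, 0.16, 0, 0, 0, -1], [0.02, 0, 0.16, 0, 0, 0, -1], [0.02, 0, 0.16, 0, 0, 0, -1], [0.01, 0, 0.16, 0, 0, 0, -1]]}}

```text
time_s: 16.4
ee_pos: [0.4722, -0.0787, 0.1615]
orientation: [[-1.0, 0.003, -0.0], [0.003, 1.0, -0.0], [0.0, -0.0, -1.0]]
force: [0.8, 1.5, 0.2]
gripper_width: 0.0204
```

```bash
python3 - <<'E'
from h import *
np.set_printoptions(precision=4,suppress=True)
h=snap('side','s9'); s=ctrl.sense(); print(s['q'],s['ee_pos'],s['force'],s['moment'])
P=rodpts(s);print(P);print(proj(h,P))
crop(h,310,150,95,75,8,'pics/c11b.png')
E
```

```text
[-18.5682  17.1874  28.3158 118.3771 -11.0408  46.959  106.0891] [ 0.472  -0.0786  0.161 ] [-0.1859 -0.4605 -1.1427] [ 0.0067 -0.1442 -0.0316]
[[ 0.3769 -0.0783  0.1481]
 [ 0.5769 -0.0789  0.148 ]
 [ 0.5771 -0.0289  0.148 ]]
[[289.6808 204.8034]
 [346.4481 201.0219]
 [343.9653 191.9656]]
```

View pics/c11b.png

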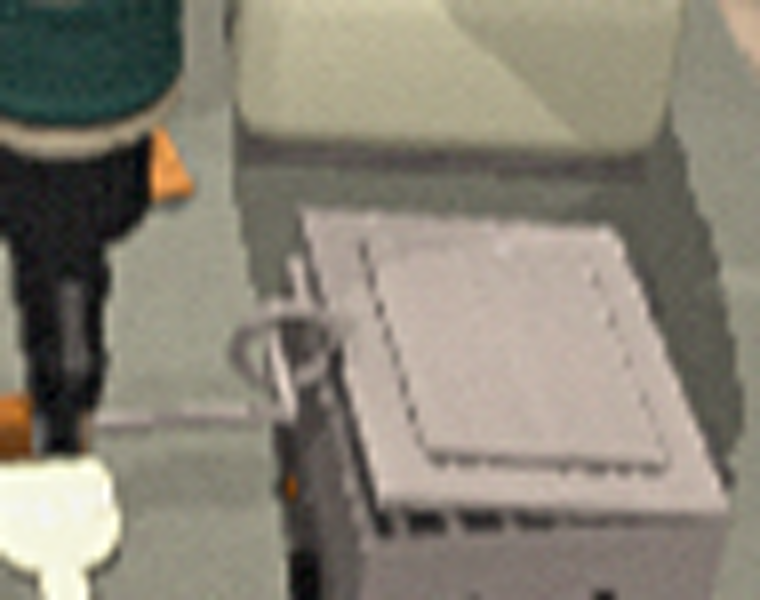

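Request:
{"fn": "drive_tool", "kwargs": {"targets": [[0.01, 0, 0.15, 0, 0, 0, -1], [0.01, 0, 0.15, 0, 0, 0, -1], [0, 0, 0.15, 0, 0, 0, -1], [0, 0, 0.15, 0, 0, 0, -1], [0, 0, 0.15, 0, 0, 0, -1], [0, 0, 0.12, 0, 0, 0, -1], [0, 0, 0.12, 0, 0, 0, -1]]}}

```text
time_s: 17.15
ee_pos: [0.4718, -0.0787, 0.1417]
orientation: [[-1.0, 0.003, -0.0], [0.003, 1.0, -0.0], [0.0, -0.0, -1.0]]
force: [0.7, 0.0, -0.2]
gripper_width: 0.0205
```

Request:
{"fn": "drive_tool", "kwargs": {"targets": [[0, 0, 0.1, 0, 0, 0, -1], [0, 0, 0.1, 0, 0, 0, -1], [0, 0, 0.1, 0, 0, 0, -1], [0, 0, 0, 0, 0, 0, -1]]}}

```text
time_s: 17.55
ee_pos: [0.4718, -0.0787, 0.1357]
orientation: [[-1.0, 0.003, -0.0], [0.003, 1.0, -0.0], [0.0, -0.0, -1.0]]
force: [-0.5, -0.2, -0.5]
gripper_width: 0.0208
```

```bash
python3 - <<'E'
from h import *
np.set_printoptions(precision=4,suppress=True)
h=snap('side','s10'); s=ctrl.sense(); print(s['q'],s['ee_pos'],s['force'],s['moment'])
P=rodpts(s);print(P);print(proj(h,P))
crop(h,310,150,95,75,8,'pics/c12b.png')
E
```

```text
[-17.521   19.6402  27.3708 119.4184 -12.9059  43.7359 107.7009] [ 0.4718 -0.0787  0.1358] [ 0.2011 -0.4453 -1.0481] [ 0.0052 -0.0991  0.0068]
[[ 0.3768 -0.0784  0.1229]
 [ 0.5768 -0.079   0.1228]
 [ 0.577  -0.029   0.1228]]
[[289.8681 210.1595]
 [345.9151 206.3182]
 [343.4783 197.2236]]
```

View pics/c12b.png

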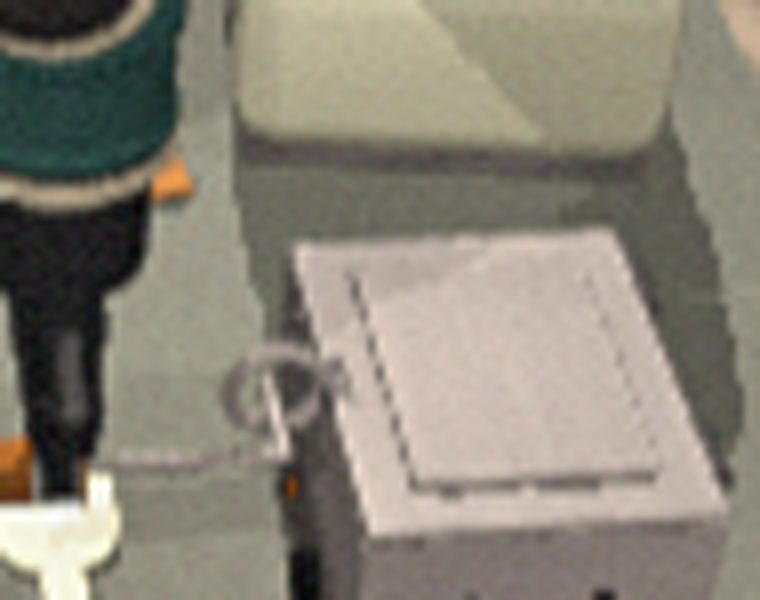

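Nearly shut. I'll press on in 1–1.5 mm steps until the stop shows in the force.

Request:
{"fn": "drive_tool", "kwargs": {"targets": [[0, 0, 0.08, 0, 0, 0, -1], [0, 0, 0.08, 0, 0, 0, -1], [0, 0, 0.08, 0, 0, 0, -1]]}}

```text
time_s: 17.9
ee_pos: [0.4721, -0.0787, 0.1312]
orientation: [[-1.0, 0.003, 0.001], [0.003, 1.0, -0.0], [-0.001, -0.0, -1.0]]
force: [0.4, 1.5, 4.2]
gripper_width: 0.0208
```

Request:
{"fn": "drive_tool", "kwargs": {"targets": [[0, 0, 0.06, 0, 0, 0, -1], [0, 0, 0.06, 0, 0, 0, -1], [0, 0, 0.0, 0, 0, 0, -1]]}}

```text
time_s: 18.2
ee_pos: [0.4721, -0.0786, 0.1288]
orientation: [[-1.0, 0.003, 0.001], [0.003, 1.0, -0.0], [-0.001, -0.0, -1.0]]
force: [1.2, 0.2, 3.7]
gripper_width: 0.0209
```

```bash
python3 - <<'E'
from h import *
np.set_printoptions(precision=4,suppress=True)
h=snap('side','s11'); s=ctrl.sense(); print(s['ee_pos'],s['force'],s['moment'])
P=rodpts(s);print(P);print(proj(h,P))
crop(h,310,150,95,75,8,'pics/c13b.png')
E
```

```text
[ 0.4721 -0.0787  0.1288] [1.2056 1.5068 4.055 ] [ 0.2328 -0.977  -0.0407]
[[ 0.3771 -0.0784  0.1157]
 [ 0.5771 -0.079   0.1158]
 [ 0.5772 -0.029   0.1158]]
[[290.0166 211.6444]
 [345.8616 207.7642]
 [343.4343 198.6613]]
```

View pics/c13b.png

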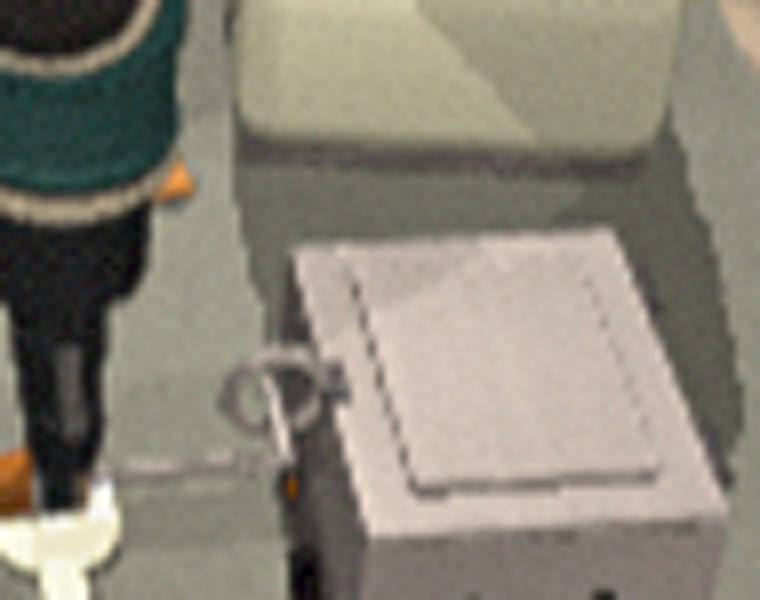

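The force is steady at about 4 N and the moment has risen while the lid has stopped moving, so it is on its stop. I'll lift 13 mm to centre the hook in the eye, then withdraw it sideways (-y).

Request:
{"fn": "drive_tool", "kwargs": {"targets": [[0, 0, -0.2, 0, 0, 0, -1], [0, 0, -0.25, 0, 0, 0, -1], [0, 0, -0.2, 0, 0, 0, -1], [0, 0, 0, 0, 0, 0, -1]]}}

```text
time_s: 18.65
ee_pos: [0.4719, -0.0787, 0.1423]
orientation: [[-1.0, 0.003, 0.001], [0.003, 1.0, 0.0], [-0.001, 0.0, -1.0]]
force: [-0.3, -0.2, -0.0]
gripper_width: 0.0207
```

```bash
python3 - <<'E'
from h import *
np.set_printoptions(precision=4,suppress=True)
h=snap('side','s12'); s=ctrl.sense(); print(s['ee_pos'],s['force'],s['moment'])
P=rodpts(s);print(P);print(proj(h,P))
print(proj(h,[[.576,-.0515,.134],[.598,.0489,.138],[.598,-.151,.138]]))
crop(h,310,150,95,75,8,'pics/c14b.png')
E
```

```text
[ 0.4718 -0.0786  0.142 ] [ 0.6486 -0.5195 -1.0946] [ 0.0288  0.0232 -0.005 ]
[[ 0.3768 -0.0783  0.1289]
 [ 0.5768 -0.0789  0.129 ]
 [ 0.577  -0.0289  0.129 ]]
[[289.822  208.8752]
 [346.0412 205.0216]
 [343.5922 195.9353]]
[[344.5252 198.9488]
 [345.5551 180.5837]
 [356.2111 216.7304]]
```

View pics/c14b.png

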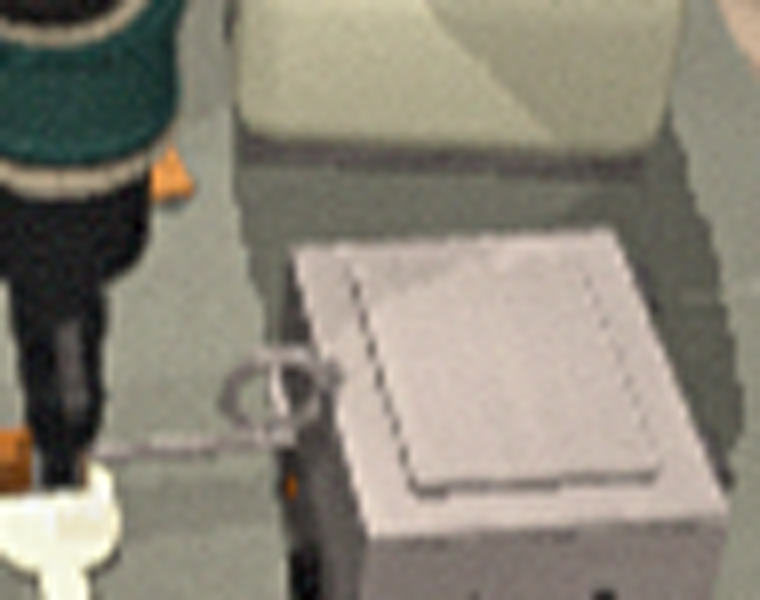

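The lid stayed shut: the ring centre is at (272,390) in the crop against a predicted (276,392) for fully shut. Withdrawing now.

Request:
{"fn": "drive_tool", "kwargs": {"targets": [[0, -0.4, 0, 0, 0, 0, -1], [0, -0.5, 0, 0, 0, 0, -1], [0, -0.5, 0, 0, 0, 0, -1], [0, -0.5, 0, 0, 0, 0, -1], [0, -0.6, 0, 0, 0, 0, -1], [0, -0.8, 0, 0, 0, 0, -1], [0, -0.8, 0, 0, 0, 0, -1], [0, 0, 0, 0, 0, 0, -1]]}}

```text
time_s: 19.5
ee_pos: [0.4712, -0.1634, 0.1418]
orientation: [[-1.0, 0.006, 0.0], [0.006, 1.0, -0.001], [-0.0, -0.001, -1.0]]
force: [-0.0, 0.3, -0.3]
gripper_width: 0.0207
```

```bash
python3 - <<'E'
from h import *
np.set_printoptions(precision=4,suppress=True)
h=snap('side','s13'); s=ctrl.sense(); print(s['q'],s['ee_pos'],s['force'],s['moment'])
P=rodpts(s);print(P);print(proj(h,P))
crop(h,260,150,145,100,5.4,'pics/c15b.png')
E
```

```text
[ -8.6068  21.2132  28.7206 116.5528 -14.0692  45.5183 118.1222] [ 0.4713 -0.1621  0.1417] [-0.2581  0.6489 -0.6589] [ 0.0608  0.013  -0.0401]
[[ 0.3763 -0.1616  0.1287]
 [ 0.5763 -0.1626  0.1287]
 [ 0.5766 -0.1126  0.1287]]
[[291.3248 225.7898]
 [350.3953 221.5462]
 [347.7247 211.5223]]
```

View pics/c15b.png

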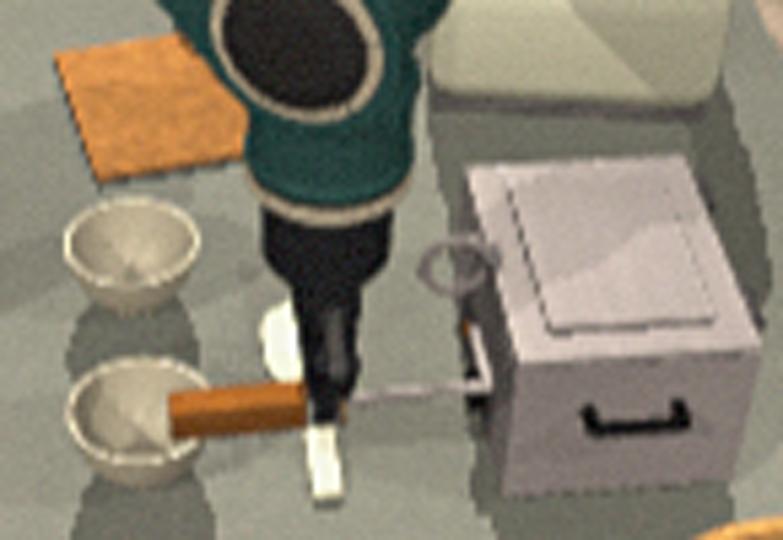

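The hook is out and the lid is still shut. Next I'll back off and raise the rod, and measure the mat from the first two views.

Request:
{"fn": "drive_tool", "kwargs": {"targets": [[0.5, 0, -0.3, 0, 0, 0, -1], [0.5, 0, -0.9, 0, 0, 0, -1], [0.5, 0, -0.9, 0, 0, 0, -1], [0, 0, -0.9, 0, 0, 0, -1], [0, 0, -0.9, 0, 0, 0, -1], [0, 0, -0.9, 0, 0, 0, -1], [0, 0, -0.5, 0, 0, 0, -1]]}}

```text
time_s: 20.25
ee_pos: [0.4413, -0.1602, 0.2492]
orientation: [[-1.0, 0.002, 0.002], [0.002, 1.0, 0.0], [-0.002, 0.0, -1.0]]
force: [0.2, 0.7, -1.3]
gripper_width: 0.0207
```

```bash
python3 - <<'E'
from h import *
np.set_printoptions(precision=4,suppress=True)
C={}
for fn in('top0','side0'):
    f=load(fn); hsv=cv2.cvtColor(f['frame'],cv2.COLOR_RGB2HSV)
    m=cv2.inRange(hsv,(3,100,40),(25,255,255)); m=cv2.morphologyEx(m,cv2.MORPH_CLOSE,np.ones((5,5)))
    n,l,st,c=cv2.connectedComponentsWithStats(m)
    i=[i for i in range(1,n) if abs(c[i]-np.array([220,212] if fn=='top0' else [301,167])).max()<12][0]
    k=max(cv2.findContours((l==i).astype(np.uint8),0,2)[0],key=cv2.contourArea)
    q=cv2.approxPolyDP(k,0.04*cv2.arcLength(k,True),True)[:,0]; print(fn,q.tolist()); print(plane(f,q,.008)); C[fn]=(f,q)
crop(load('side0'),260,140,85,55,9,'pics/c16.png')
t,qt=C['top0'];s,qs=C['side0']
T=plane(t,qt,.008);S=plane(s,qs,.008)
for i in range(len(qt)):
    j=np.argmin(np.linalg.norm(S-T[i],axis=1)); print(tri((t,qt[i]),(s,qs[j])))
c=T.mean(0); print('centre',c)
E
```

```text
top0 [[242, 169], [189, 177], [199, 255], [252, 246]]
[[0.5929 0.2731 0.008 ]
 [0.5663 0.4462 0.008 ]
 [0.3129 0.4021 0.008 ]
 [0.3424 0.2338 0.008 ]]
side0 [[333, 172], [322, 152], [270, 160], [278, 183]]
[[0.5918 0.2791 0.008 ]
 [0.5637 0.4444 0.008 ]
 [0.3118 0.4009 0.008 ]
 [0.3418 0.224  0.008 ]]
(array([0.591 , 0.2721, 0.0134]), [np.float64(0.5670582893255713), np.float64(0.5670582893252936)])
(array([0.5652, 0.4465, 0.0069]), [np.float64(1.2906609780080043), np.float64(1.2906609780079161)])
(array([0.3124, 0.4023, 0.0071]), [np.float64(0.6270872385775977), np.float64(0.6270872385775723)])
(array([ 0.3425,  0.2349, -0.0006]), [np.float64(0.708183250716696), np.float64(0.708183250716785)])
centre [0.4536 0.3388 0.008 ]
```

View pics/c16.png

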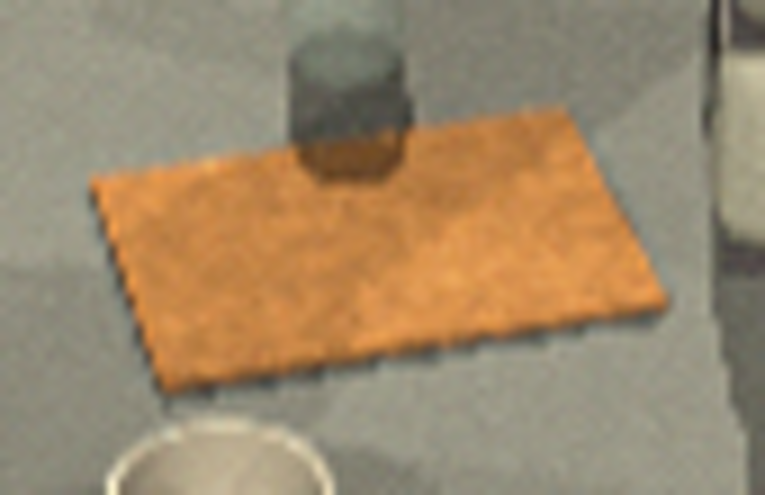

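Request:
{"fn": "drive_tool", "kwargs": {"targets": [[0, 0.6, 0, 0, 0, 0, -1], [0, 1, 0, 0, 0, 0, -1], [0, 1, 0, 0, 0, 0, -1], [0, 1, 0, 0, 0, 0, -1], [0, 1, 0, 0, 0, 0, -1], [0, 1, 0, 0, 0, 0, -1], [0, 1, 0, 0, 0, 0, -1], [0, 1, 0, 0, 0, 0, -1], [0, 1, 0, 0, 0, 0, -1], [0, 1, 0, 0, 0, 0, -1]]}}

```text
time_s: 21.25
ee_pos: [0.4415, 0.0324, 0.2476]
orientation: [[-1.0, 0.002, -0.0], [0.002, 1.0, -0.0], [0.0, -0.0, -1.0]]
force: [-0.1, 0.1, -0.9]
gripper_width: 0.0208
```

Request:
{"fn": "drive_tool", "kwargs": {"targets": [[0, 1, 0, 0, 0, 0, -1], [0, 1, 0, 0, 0, 0, -1], [0, 1, 0, 0, 0, 0, -1], [0, 1, 0, 0, 0, 0, -1], [0, 1, 0, 0, 0, 0, -1], [0, 1, 0, 0, 0, 0, -1], [0, 1, 0, 0, 0, 0, -1], [0, 1, 0, 0, 0, 0, -1], [0, 1, 0, 0, 0, 0, -1], [0, 1, 0, 0, 0, 0, -1]]}}

```text
time_s: 22.25
ee_pos: [0.4421, 0.2321, 0.2475]
orientation: [[-1.0, 0.002, -0.0], [0.002, 1.0, -0.0], [0.0, -0.0, -1.0]]
force: [0.2, -0.4, -0.8]
gripper_width: 0.0212
```

Request:
{"fn": "drive_tool", "kwargs": {"targets": [[-0.3, 1, 0, 0, 0, 0, -1], [-0.3, 1, 0, 0, 0, 0, -1], [0, 0.9, 0, 0, 0, 0, -1], [0, 0.5, 0, 0, 0, 0, -1], [0, 0, 0, 0, 0, -0.5, -1], [0, 0, 0, 0, 0, -0.5, -1], [0, 0, 0, 0, 0, -0.5, -1], [0, 0, 0, 0, 0, -0.5, -1], [0, 0, 0, 0, 0, 0, -1]]}}

```text
time_s: 23.15
ee_pos: [0.4546, 0.2991, 0.2477]
orientation: [[-0.988, -0.157, -0.0], [-0.157, 0.988, -0.0], [0.0, -0.0, -1.0]]
force: [-0.5, 0.4, -0.3]
gripper_width: 0.0208
```

```bash
python3 - <<'E'
from h import *
np.set_printoptions(precision=4,suppress=True)
t0=load('top0');s0=load('side0')
print('jar cap',plane(t0,[(155,206)],.1),'cooker',plane(t0,[(187,145),(235,157)],.02))
f=snap('wrist','w14');h=snap('side','s14'); s=ctrl.sense(); print(s['q'],s['ee_pos'],s['force'],s['orientation'])
print(rodpts(s),proj(h,rodpts(s)))
R=s['orientation'];print('to go (tool m)',R.T@(np.array([.4539,.3086,.036])-s['ee_pos']),'yaw',np.degrees(np.arctan2(-R[1,0],-R[0,0])))
crop(h,250,90,120,100,6,'pics/c17.png')
E
```

```text
jar cap [[0.4545 0.5218 0.1   ]] cooker [[0.6711 0.4554 0.02  ]
 [0.63   0.2952 0.02  ]]
[-44.8189  15.8999   9.8459 104.5016  -3.097   59.8698  65.1334] [0.4548 0.2992 0.2477] [-0.592   0.3022 -0.8852] [[-0.9879 -0.1551 -0.0001]
 [-0.1551  0.9879 -0.0002]
 [ 0.0001 -0.0002 -1.    ]]
[[0.3609 0.2845 0.2347]
 [0.5585 0.3155 0.2347]
 [0.5507 0.3649 0.2347]] [[279.1471 129.6674]
 [326.2878 123.7115]
 [322.8624 118.0457]]
to go (tool m) [-0.0006  0.0095  0.2117] yaw 8.919878361635432
```

View pics/w14.png

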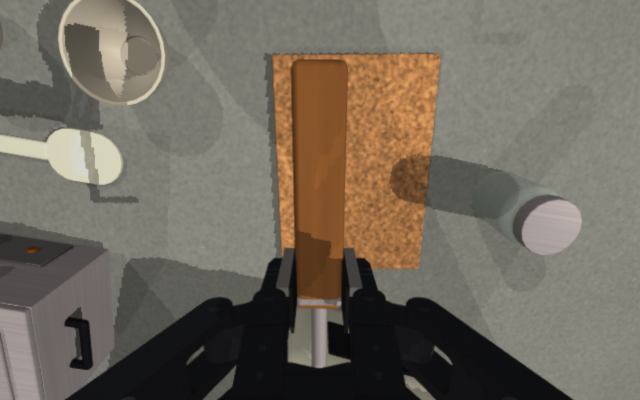

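View pics/c17.png

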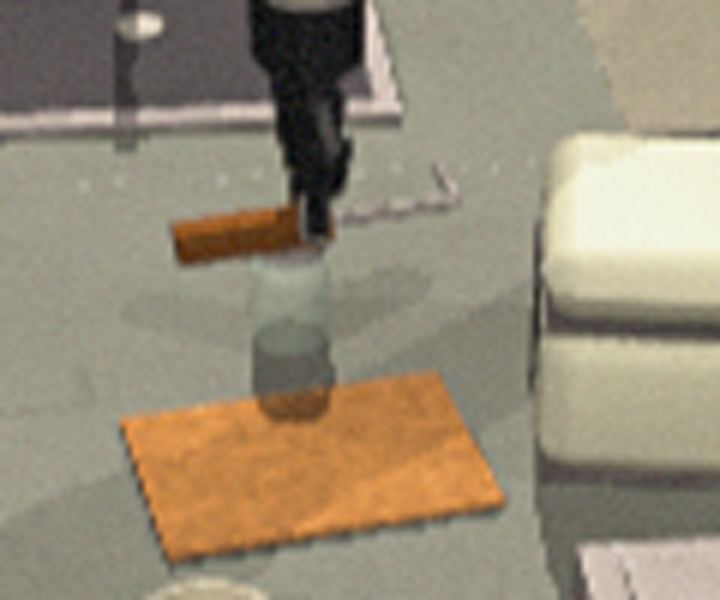

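The mat area is clear and the jar, at y ≈ 0.52, is well away. I'll lower the rod.

Request:
{"fn": "drive_tool", "kwargs": {"targets": [[0, 0.25, 0.8, 0, 0, 0, -1], [0, 0.25, 1, 0, 0, 0, -1], [0, 0, 1, 0, 0, 0, -1], [0, 0, 1, 0, 0, 0, -1], [0, 0, 1, 0, 0, 0, -1], [0, 0, 1, 0, 0, 0, -1], [0, 0, 1, 0, 0, 0, -1], [0, 0, 1, 0, 0, 0, -1], [0, 0, 0.8, 0, 0, 0, -1], [0, 0, 0.5, 0, 0, 0, -1]]}}

```text
time_s: 24.25
ee_pos: [0.453, 0.3089, 0.0646]
orientation: [[-0.988, -0.155, -0.001], [-0.155, 0.988, -0.001], [0.001, -0.001, -1.0]]
force: [-0.2, -0.1, -0.5]
gripper_width: 0.0205
```

```bash
python3 - <<'E'
from h import *
np.set_printoptions(precision=4,suppress=True)
f=snap('wrist','w15');h=snap('side','s15'); s=ctrl.sense(); print(s['q'],s['ee_pos'],s['force'],s['orientation'])
print(rodpts(s),proj(h,rodpts(s)))
crop(h,250,130,95,65,8,'pics/c18.png')
E
```

```text
[-43.6032  30.7841   7.6124 111.1135  -6.2167  38.5967  66.7864] [0.4529 0.3089 0.0647] [-1.1976  0.1813 -1.1202] [[-0.9878 -0.1559 -0.0013]
 [-0.1559  0.9878 -0.0013]
 [ 0.0015 -0.0011 -1.    ]]
[[0.359  0.2941 0.0519]
 [0.5566 0.3252 0.0516]
 [0.5488 0.3746 0.0515]] [[280.7471 165.0878]
 [324.1932 158.6484]
 [321.0635 152.6712]]
```

View pics/w15.png

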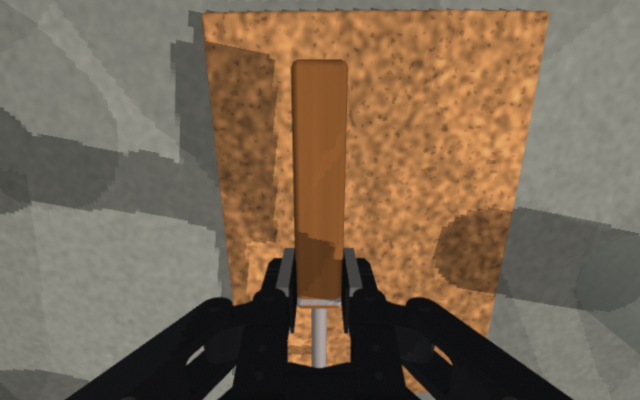

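View pics/c18.png

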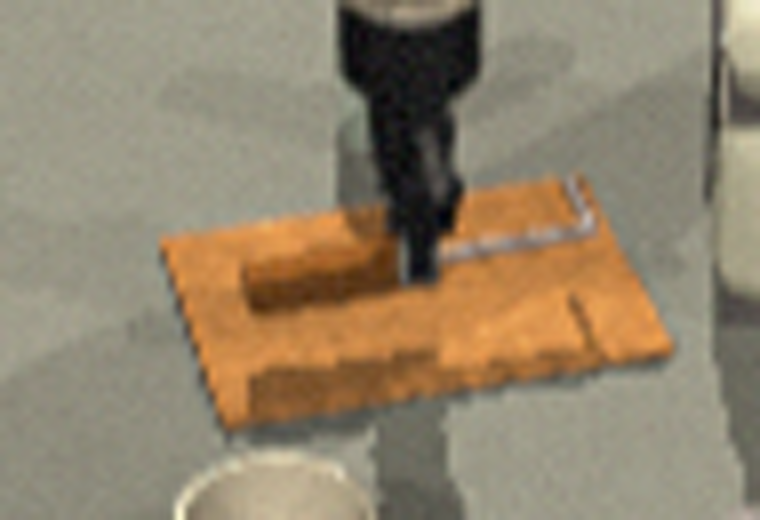

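Request:
{"fn": "drive_tool", "kwargs": {"targets": [[0, 0, 0.5, 0, 0, 0, -1], [0, 0, 0.4, 0, 0, 0, -1], [0, 0, 0.3, 0, 0, 0, -1], [0, 0, 0.15, 0, 0, 0, -1], [0, 0, 0, 0, 0, 0, -1]]}}

```text
time_s: 24.85
ee_pos: [0.4533, 0.3091, 0.0383]
orientation: [[-0.988, -0.156, -0.0], [-0.156, 0.988, -0.0], [0.001, -0.0, -1.0]]
force: [0.0, 0.5, -1.2]
gripper_width: 0.0203
```

Request:
{"fn": "drive_tool", "kwargs": {"targets": [[0, 0, 0.06, 0, 0, 0, -1], [0, 0, 0, 0, 0, 0, -1]]}}

```text
time_s: 25.05
ee_pos: [0.4536, 0.3093, 0.0377]
orientation: [[-0.988, -0.156, 0.0], [-0.156, 0.988, 0.0], [-0.0, 0.0, -1.0]]
force: [0.4, -0.1, 1.6]
gripper_width: 0.0205
```

Contact begins at z ≈ 0.0377. I'll go a little lower and then open part-way.

Request:
{"fn": "drive_tool", "kwargs": {"targets": [[0, 0, 0.05, 0, 0, 0, -1], [0, 0, 0, 0, 0, 0, -1], [0, 0, 0, 0, 0, 0, -0.4], [0, 0, 0, 0, 0, 0, -0.3], [0, 0, 0, 0, 0, 0, 0], [0, 0, 0, 0, 0, 0, 0.2], [0, 0, 0, 0, 0, 0, 0.3], [0, 0, 0, 0, 0, 0, 0.3]]}}

```text
time_s: 25.85
ee_pos: [0.4533, 0.3092, 0.0365]
orientation: [[-0.988, -0.156, -0.0], [-0.156, 0.988, -0.0], [0.0, -0.0, -1.0]]
force: [-0.6, 0.1, -0.5]
gripper_width: 0.0552
```

```bash
python3 - <<'E'
from h import *
f=snap('wrist','w16'); s=ctrl.sense(); print(s['ee_pos'],s['force'],s['gripper_width'])
E
```

```text
[0.45339433 0.30923557 0.03645141] [ 0.31142605 -0.1775943  -0.54761229] 0.05574135434087117
```

View pics/w16.png

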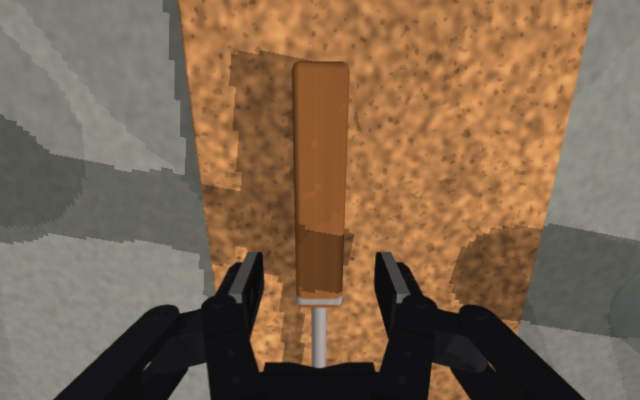

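The fingers are clear on both sides of the handle. I'll rise straight up and check.

Request:
{"fn": "drive_tool", "kwargs": {"targets": [[0, 0, -0.5, 0, 0, 0, 0.3], [0, 0, -1, 0, 0, 0, 0.3], [0, 0, -1, 0, 0, 0, 0.3], [0, 0, -1, 0, 0, 0, 0.3], [0, 0, -1, 0, 0, 0, 0.3], [0, 0, -1, 0, 0, 0, 0.3], [0, 0, -1, 0, 0, 0, 0.3], [0, 0, -1, 0, 0, 0, 0.3], [0, 0, -1, 0, 0, 0, 0.3], [0, 0, -1, 0, 0, 0, 0.3]]}}

```text
time_s: 26.9
ee_pos: [0.4533, 0.3091, 0.2282]
orientation: [[-0.988, -0.156, 0.0], [-0.156, 0.988, 0.0], [-0.0, 0.0, -1.0]]
force: [0.1, -1.2, -0.3]
gripper_width: 0.0553
```

Request:
{"fn": "drive_tool", "kwargs": {"targets": [[0.8, 0, -0.6, 0, 0, 0, 0.3], [0.8, 0, -0.6, 0, 0, 0, 0.3], [0.8, 0, -0.6, 0, 0, 0, 0.3], [0, 0, 0, 0, 0, 0, 0.3], [0, 0, 0, 0, 0, 0, 0.3]]}}

```text
time_s: 27.4
ee_pos: [0.4061, 0.3018, 0.2631]
orientation: [[-0.988, -0.156, 0.001], [-0.156, 0.988, 0.001], [-0.001, 0.001, -1.0]]
force: [-0.9, -0.7, -0.5]
gripper_width: 0.0557
```

```bash
python3 - <<'E'
from h import *
np.set_printoptions(precision=4,suppress=True)
f=snap('wrist','w17');h=snap('side','s17');t=snap('top','t17'); s=ctrl.sense(); print(s['time_s'],s['q'],s['ee_pos'],s['force'])
crop(h,250,110,170,140,4.2,'pics/c19.png')
E
```

```text
27.55 [-48.0424  10.9918   9.0384 108.6359  -1.9532  60.5558  60.7643] [0.4063 0.3016 0.2621] [-0.5566  0.6528  0.1395]
```

View pics/w17.png

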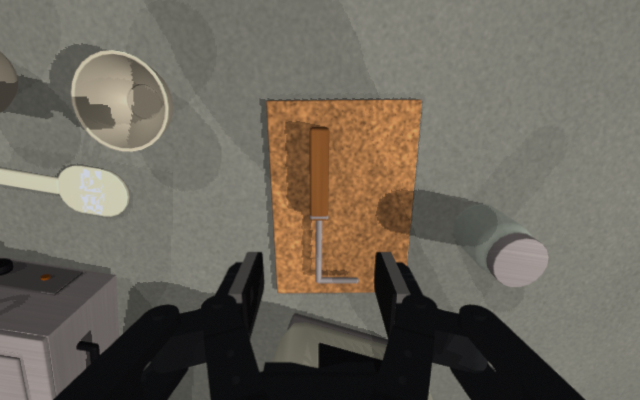

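View pics/c19.png

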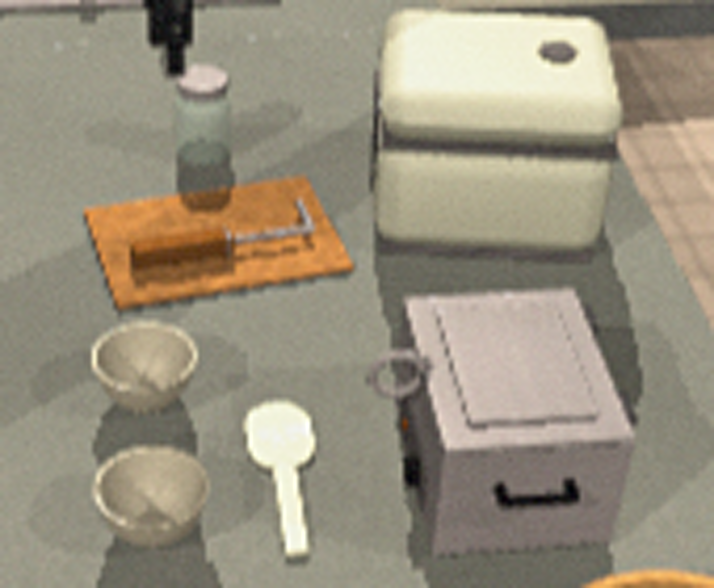

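View pics/t17.png

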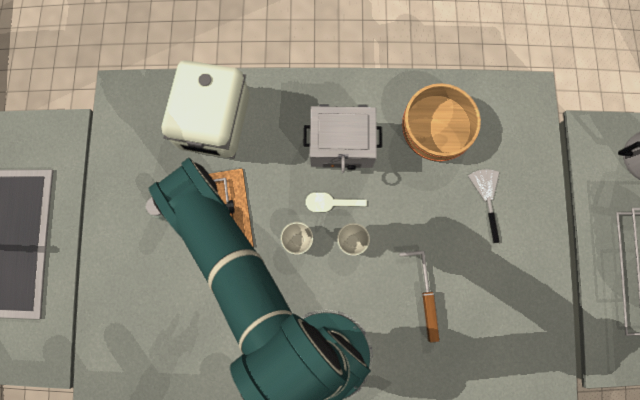

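```bash
python3 - <<'E'
from h import *
np.set_printoptions(precision=4,suppress=True)
h=load('s17');t=load('t17');w=load('w17')
crop(h,335,170,80,75,8,'pics/c20.png');crop(t,295,95,100,80,7,'pics/c21.png')
print(proj(t,[[.576,-.0515,.134],[.598,.0485,.138],[.598,-.1515,.138],[.598,.0485,.130]]),proj(h,[[.576,-.0515,.134],[.598,.0485,.138],[.598,-.1515,.138],[.598,-.1515,.13],[.758,-.1515,.138]]))
print('handle end, elbow, tip on mat',plane(w,[(319.5,127),(320,280),(357,280)],.021),'mat',plane(w,[(267,101),(421,100),(407,293),(278,293)],.008))
E
```

```text
[[343.309  164.4729]
 [309.9166 156.9312]
 [376.6479 157.1413]
 [309.9891 157.6345]] [[344.5252 198.9488]
 [345.5741 180.6482]
 [356.241  216.8319]
 [356.0352 218.5237]
 [401.7535 213.4631]]
handle end, elbow, tip on mat [[0.3607 0.295  0.021 ]
 [0.559  0.3274 0.021 ]
 [0.5512 0.3764 0.021 ]] mat [[0.3425 0.231  0.008 ]
 [0.3133 0.4056 0.008 ]
 [0.5692 0.4537 0.008 ]
 [0.5976 0.2736 0.008 ]]
```

View pics/c20.png

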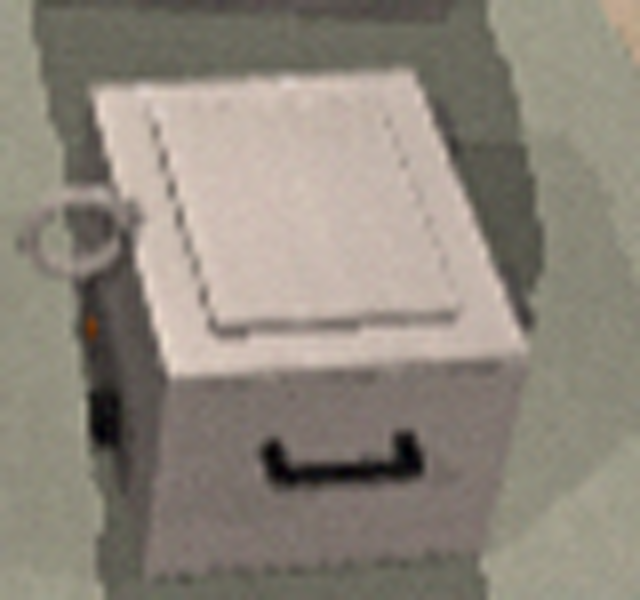

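View pics/c21.png

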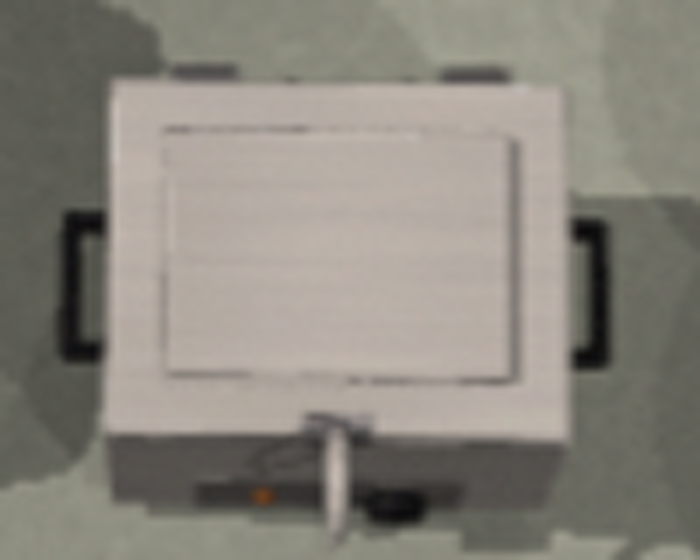

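```bash
python3 -c "
from bench import ctrl
print(ctrl.sense()['qvel'].round(2)); print(ctrl.job_done())"
```

```text
[ 0.12  0.21 -0.19  0.08 -0.02  0.06 -0.12]
the job is handed in; nothing more can be done
None
```

The steamer lid is fully shut and the small hook rod is lying flat on the cork mat. I handed the job in at about 27.6 s of the 66 s allowed.

I gripped the small rod by its wooden handle and put the bent tip through the lid's eye from the right. I then followed the hinge arc down at about 0.06 m/s, slowing to about 0.02–0.03 m/s near the stop. The force reading stayed under about 2.5 N on the way down and reached about 4 N once the lid met its stop. I centred the hook in the eye, drew it out sideways, laid the rod on the mat, let go and raised the gripper clear.

- **Lid:** the eye and the front lid corner are within about 0.5 pixel of where they should be with the lid shut, and no gap shows.
- **Rod:** the handle end, elbow and tip all lie inside the mat, with at least about 20 mm to spare.
- **Other things:** the bowls, paddle, spatula and large rod look unmoved. The jar, partly hidden by the arm in the top view, looks in place in the side view.
- **Disagreements:**
  - My first measurement of the eye was about 5 mm nearer the hinge than the stated 182 mm. That was within the eye's clearance, so I aimed between the two.
  - While pressing at the stop, the rod may have pivoted in the grip by up to about 1°. That did not affect how it was laid down.

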